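# Tighten the trolley wheel's castle nut to the next slot and pin it

## Robot

A 6-joint arm with a two-finger parallel gripper is mounted at the origin on the work surface. World frame = base frame: x ahead of the robot, y to its left, z up, the work surface at z = 0. Lengths are in m, angles in rad, forces in N, time in s.
With the tool pointing down it reaches from about 0.35 to 0.775 m from the base axis. Payload 7.3 kg.
Tool frame: the origin (TCP) lies at the very end of the fingers, on their centre line; the grasp point (between the pads) lies 19 mm behind it; z points along the fingers, x is the direction in which the jaws open and shut, and the axes are right-handed (so a half turn about z gives the same grasp; the last joint's range is limited). The gripper opens to 92 mm and grips with 3 to 60 N. Pads are 19 mm wide; open, the fingers measure 130 mm over their backs; the gripper's body (75 mm by 190 mm) begins 47 mm behind the grasp point.
Start: joints at [1.077, 0.342, 1.524, -0, 1.275, -0.146], TCP at [0.179, 0.494, 0.227] pointing down, gripper open.
Joint ranges: [-2.53, 2.53], [-0.77, 2.02], [0.04, 2.7], [-1, 4.14], [0.28, 2.66], [-3.11, 3.11]. Speed limits (rad/s): [2.57, 2.57, 3.14, 3.14, 3.14, 3.14].

## Interface

Orientations are given as [roll, pitch, yaw] about the fixed x, y, z axes, in that order (R = Rz(yaw) Ry(pitch) Rx(roll)).
In Python, from cell import robot, read_camera, nets gives the robot as it stands. The module is installed in compiled form; this text tells all that it offers.
- The arm moves only by the tool carry_out, never from a script. Its arguments are lists of equal length, an entry for each row: "translation": the shift along the tool's x, y, z in m, a list of three; "turn": the turn, a rotation vector about the tool's x, y, z in rad, a list of three; "gripper": the gripper's target within -1 to 1 (shut at 1, half-way at 0, fully open at -1). A call has 1 to 10 rows; each row shifts and turns the commanded pose from where the row before left it, along the tool's axes as they then stand; what a row does not reach is not made up. A row lasts 1/10 s, in which the tool goes at most 50 mm and 8.59 degrees, less where a joint would pass 70% of its speed; a pose out of reach is approached as far as the arm can. A call with a gripper value outside its range is refused whole. The fingers move at their own pace and stop on an object; "squeeze" is the grip in N (left out, the last holds). Time passes only in rows, so rows that do not move let the fingers close. It gives the time, the measured TCP pose, the force and the opening at its end, in the units of the state.
- robot.observe(): the state, without advancing time (a new reading comes with each control period).
- read_camera(name): name is "side" or "top" or "wrist"; returns a dict with "img" (480x640x3 uint8, red, green, blue), "fx", "fy", "cx", "cy" (pixels), "distortion" ([k1, k2, p1, p2, k3] as OpenCV has them; the pictures are not rectified), "world_from_camera" (4x4, takes a point from camera to world coordinates). Camera axes: x right, y down, z forward; pixel columns grow to the right and rows downward; lengths in m; the calibration is good to about 2 mm. A picture is of the moment at which its call begins. There is no depth.
- robot.hand_in(): hands the job in, once; it reports no verdict.
Trained networks look in a picture, given as the dict that the camera call returned (one of the last four; its "shot" number tells which), for a name from the list of things; names that differ only in an ending like _2 or _b are one class to them, and where a whole thing is asked for, a point or a joint stands for the part that bears it (a point fixed in the world has none). Each returns a list of dicts, best first, with "score" (0 to 1); they miss things now and then, are a little off and sometimes report something else, mostly with a low value. They report only what shows in the picture. A call takes as long as a camera call.
- nets.regions_of(picture, name): "region" (480x640 bool, what is visible of it) and "pixel" ([column, row] in pixels, amid what is visible of it).
- nets.tip_of(picture, name): "pixel" ([column, row] in pixels: a listed point, or the origin of a listed thing).
The state is a dict: "time": time; "qpos": joint angles; "qvel": joint speeds; "joint_efforts": joint torques, N m; "tool_pos": TCP position; "tool_rot": TCP orientation; "contact_force": force on the tool from outside, world axes, zero at the start; "torque": the same for the moment, N m; "opening": finger opening in m.
Only numpy, scipy, OpenCV 4.12 (cv2) and the standard library are available. Lean on these libraries where they do the work, as an engineer would, in place of code of your own. Each camera call takes 0.05 s, during which the arm holds its last target. There are 200 camera calls.

## Task

Fit the stock trolley's wheel: turn the castle nut clockwise (seen from above) until you feel it go tight, then on only to the first slot that lines up with the cross hole in the axle. Then slide in the lock pin that fits - the 5 mm one long enough to pass right through slot, axle and opposite slot - gently, without forcing it, until its shoulder rests on the nut, and let go. Leave the other two pins and the spanner alone.

Things in the scene. Friction and masses are not known exactly. Their poses are not given: they have to be found in the camera images.
- nut_centre (a point): Centre of the steel castle nut on the upright axle: 36 mm across flats, 27 mm high, this point half-way up. The lower 19 mm is a hexagon; the upper 8 mm a round crown, 34 mm across, with six open-topped slots 7 mm wide, one over the middle of each flat. z is up, x points out through one of the slots (flats are square to x and to the lines 60 and 120 degrees from it).
- nut: The same nut, origin at its underside. Clockwise from above tightens. It starts loose and turns easily (0.04 N m) for 11 to 92 degrees, not known beforehand; then it is tight on its washer and turns on against 0.3 N m, and stays where left. From tight it has 12 to 48 degrees to the next slot in line; slots in line while it is still loose are not the one. Backed off, it is slack again.
- hole (a point): Centre of the 7 mm cross hole through the steel axle, along this frame's x (level), z up, 107 mm above the table and 9.5 mm above the nut's centre, midway up the slots. The axle is fixed, 24 mm across and ends 10 mm above this point. A pin may enter from either end.
- hole_mouth (a point): Point on the hole's axis 17 mm from its centre along +x, at the outer face of the nut's crown: one of the two places where a pin can enter. The other lies opposite.
- washer_face (a point): Centre of the top of the spring washer under the nut, 45 mm across, on a grey hub 55 mm across and 4 mm lower. The washer does not turn; the tight nut draws it down 3 mm per full turn, and the slack nut rises as much (too little to measure). Below, fixed to a board: the wheel with a 160 mm tyre, lying flat, its top 16 mm below this point.
- lock_pin_grip (a point): Centre of the grip of the right lock pin, lying on a 4 mm black rubber mat among two others; about 35 g of steel. Grip: 28 mm long (x), 10 wide (y), 12 high (z). x runs along the shank to its tip. From 14 to 18 mm ahead of this point is a round shoulder 11 mm across, then the shank, 5 mm across, 46 mm long, round-ended. Home, its shoulder touches the crown.
- lock_pin_shoulder (a point): Middle of the face of the right pin's shoulder, where the shank begins; 17 mm from the hole's centre when home. Same axes.
- lock_pin_tip (a point): Tip of the right pin's shank, 46 mm ahead of the shoulder's face. Same axes.
- thick_pin_grip (a point): Grip of a lock pin that does not fit (same grip, shank 9 mm across and 40 mm long). Leave it.
- short_pin_grip (a point): Grip of a lock pin that is too short (same grip, shank 5 mm across and 20 mm long). Leave it.
- spanner: An open-ended spanner 170 mm long, lying flat between wheel and mat; not needed. Leave it.

How it is judged:
By the outcome, as a careful person would: the job done as asked, in the order asked, and still so for the second after the job is handed in, with the robot touching nothing.
It also fails if it takes over 72 s, if anything falls off the work surface, if the arm or the gripper's body presses on something with over 40 N, if the wrist force passes 120 N, or if a joint passes its speed limit or range.

## Working session

There is one attempt and no reset: what is moved stays moved. The work goes in short steps, Python scripts to look and compute and a tool call to move; the robot and the scene stay as the last step left them, time stands still between calls to the robot, and variables do not carry over. Pictures are saved under pics/ and viewed, about 8 in all and at most 12, crops included, and the job is handed in when it is done.

Besides the shell and the picture viewer there is one more tool, called after "Emit:" in YAML: its name, and indented under it one key for each argument. carry_out: Moves the arm, as the interface text tells. Its arguments: {"type":"object","properties":{"translation":{"type":"array","items":{"type":"array","items":{"type":"number"}}},"turn":{"type":"array","items":{"type":"array","items":{"type":"number"}}},"gripper":{"type":"array","items":{"type":"number"}},"squeeze":{"type":"number"}},"required":["translation","turn","gripper"]}

```bash
mkdir -p pics
cat > h.py <<'E'
import numpy as np, cv2
from cell import robot, read_camera, nets
from scipy.spatial.transform import Rotation as R
def KD(p): return np.array([[p['fx'],0,p['cx']],[0,p['fy'],p['cy']],[0,0,1.]]),np.array(p['distortion'],float)
def ray(p,px):
    K,D=KD(p); u=cv2.undistortPoints(np.array([[px]],float),K,D)[0,0]
    T=np.array(p['world_from_camera']); return T[:3,3],T[:3,:3]@np.array([u[0],u[1],1])
def atz(p,px,z):
    o,d=ray(p,px); return o+d*(z-o[2])/d[2]
def proj(p,X):
    K,D=KD(p); T=np.linalg.inv(np.array(p['world_from_camera']))
    return cv2.projectPoints(np.atleast_2d(np.array(X,float)),cv2.Rodrigues(T[:3,:3])[0],T[:3,3],K,D)[0][:,0]
def tri(obs):
    A=np.zeros((3,3));b=np.zeros(3)
    for p,px in obs:
        o,d=ray(p,px);d=d/np.linalg.norm(d);M=np.eye(3)-np.outer(d,d);A+=M;b+=M@o
    return np.linalg.solve(A,b)
def save(p,n,crop=None,s=1):
    im=p['img'][:,:,::-1]
    if crop: x0,y0,x1,y1=crop; im=im[y0:y1,x0:x1]
    cv2.imwrite('pics/'+n,cv2.resize(im,None,fx=s,fy=s,interpolation=cv2.INTER_CUBIC))
E
cat > a.py <<'E'
from h import *
np.set_printoptions(precision=4,suppress=True)
Z=dict(nut_centre=.0975,hole=.107,hole_mouth=.107,washer_face=.084,lock_pin_grip=.010,lock_pin_shoulder=.010,lock_pin_tip=.010,thick_pin_grip=.01,short_pin_grip=.01)
s=robot.observe();print(s)
P={n:read_camera(n) for n in('side','top','wrist')}
for k in P:
    save(P[k],f'a_{k}.png')
    for n,z in Z.items():
        r=nets.tip_of(P[k],n)
        print(k,n,[(np.round(q['pixel'],1),round(q['score'],2),atz(P[k],q['pixel'],z)) for q in r[:2]])
cv2.imwrite('pics/a.png',np.vstack([cv2.resize(np.hstack([P['side']['img'],P['top']['img']]),(800,300))])[:,:,::-1])
E
python3 a.py
```

```text
{'time': 0.0, 'qpos': array([ 1.077 ,  0.3428,  1.525 , -0.    ,  1.2754, -0.146 ]), 'qvel': array([ 0.0008, -0.0021,  0.0021, -0.0011, -0.0015, -0.0009]), 'joint_efforts': array([ -0.0018, -43.1252, -24.4211,   0.0715,   0.0562,  -0.0001]), 'tool_pos': array([0.1787, 0.4932, 0.226 ]), 'tool_rot': array([-3.1414,  0.0015,  1.223 ]), 'contact_force': array([-0.0168, -0.0042,  0.0747]), 'torque': array([-0.018 , -0.0022, -0.0568]), 'opening': 0.09186276725978416}
side nut_centre [(array([276.3, 190.6]), 0.6, array([0.5513, 0.1797, 0.0975]))]
side hole [(array([279.7, 185.4]), 0.53, array([0.5582, 0.1798, 0.107 ]))]
side hole_mouth [(array([293.2, 186.8]), 0.69, array([0.5794, 0.1661, 0.107 ]))]
side washer_face [(array([277.2, 191.4]), 0.56, array([0.5584, 0.1968, 0.084 ]))]
side lock_pin_grip [(array([290.9, 369.5]), 0.51, array([ 0.4549, -0.1558,  0.01  ]))]
side lock_pin_shoulder [(array([300.7, 358.7]), 0.71, array([ 0.4756, -0.1417,  0.01  ])), (array([276.6, 190.1]), 0.23, array([0.5944, 0.3136, 0.01  ]))]
side lock_pin_tip [(array([318.8, 342.9]), 0.8, array([ 0.5125, -0.1222,  
[... 623 characters left out ...]
0.4595, -0.1646,  0.01  ]))]
top lock_pin_shoulder [(array([203.1, 217.9]), 0.69, array([0.5767, 0.195 , 0.01  ])), (array([418.7, 280.9]), 0.65, array([ 0.4781, -0.1553,  0.01  ]))]
top lock_pin_tip [(array([401.7, 262.9]), 0.63, array([ 0.507 , -0.1281,  0.01  ]))]
top thick_pin_grip [(array([450.1, 295.4]), 0.63, array([ 0.4552, -0.2057,  0.01  ]))]
top short_pin_grip [(array([491.8, 274. ]), 0.72, array([ 0.4905, -0.275 ,  0.01  ])), (array([201.1, 210.8]), 0.31, array([0.5884, 0.1987, 0.01  ]))]
wrist nut_centre []
wrist hole []
wrist hole_mouth []
wrist washer_face []
wrist lock_pin_grip []
wrist lock_pin_shoulder []
wrist lock_pin_tip []
wrist thick_pin_grip []
wrist short_pin_grip []
```

Run:
```python
import cv2,numpy as np
a=cv2.imread('pics/a_side.png');b=cv2.imread('pics/a_top.png')
L=cv2.resize(a[120:460,150:470],(400,425)); Rr=cv2.resize(b[130:340,100:540],(800,382))
L2=cv2.resize(a[150:230,230:330],(400,320))
cv2.imwrite('pics/v1.png',np.vstack([cv2.resize(a[130:450,150:450],(400,427)),]))
top=np.hstack([cv2.resize(a[130:450,150:450],(300,320)),cv2.resize(b[130:340,100:540],(500,320))])
bot=np.hstack([cv2.resize(a[155:225,235:335],(400,280)),cv2.resize(b[180:250,155:255],(400,280))])
cv2.imwrite('pics/v1.png',np.vstack([top,bot]))
```

```text
(no output)
```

View pics/v1.png

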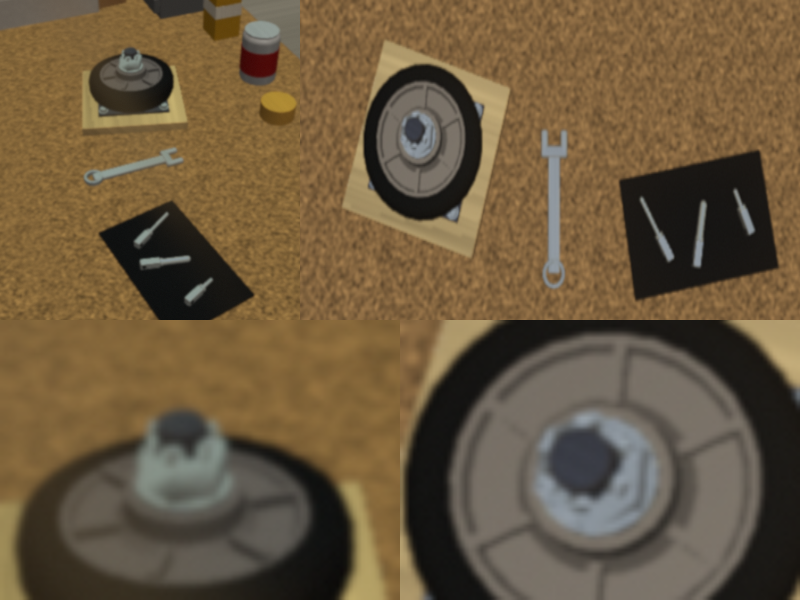

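The side and top views show the wheel on the left (nut near top-view pixel 202,215), the spanner in the middle, and the mat with the three pins on the right. The right pin is the leftmost one, with its grip near (425,292). I'll move above the nut next.

```bash
cat >> h.py <<'E'
np.set_printoptions(precision=4,suppress=True)
def go(pos,yaw=None,n=None):
    s=robot.observe(); M=R.from_euler('xyz',s['tool_rot'])
    y=s['tool_rot'][2] if yaw is None else yaw
    T=R.from_euler('xyz',[np.pi,0,y]); d=M.inv().apply(np.array(pos)-s['tool_pos']); w=(M.inv()*T).as_rotvec()
    print('pos',s['tool_pos'],'rot',s['tool_rot'],'shift',d,'|d|',np.linalg.norm(d),'turn',w,np.degrees(np.linalg.norm(w)),'t',s['time'],'F',s['contact_force'],'q6',s['qpos'][5])
E
python3 - <<'E'
from h import *
p=read_camera('wrist');s=robot.observe();M=R.from_euler('xyz',s['tool_rot']).as_matrix();T=np.array(p['world_from_camera'])
print(M.T@(T[:3,3]-s['tool_pos']),M.T@T[:3,:3],p['fx'])
go([.562,.179,.26],1.223)
E
```

```text
[-0.001  -0.0756 -0.1588] [[ 1.     -0.0001 -0.    ]
 [ 0.0001  0.9589  0.2836]
 [-0.     -0.2836  0.9589]] 414.54388984532886
pos [0.1789 0.4936 0.2267] rot [ 3.1416 -0.0001  1.223 ] shift [-0.1652  0.4674 -0.0333] |d| 0.496802775234922 turn [ 0.     -0.0001  0.    ] 0.003830415073798168 t 1.55 F [ 0.3748  0.4301 -0.347 ] q6 -0.1460162827323453
```

Emit:
carry_out:
  translation:
    - [-0.0165,0.0467,0.0]
    - [-0.0165,0.0467,0.0]
    - [-0.0165,0.0467,0.0]
    - [-0.0165,0.0467,0.0]
    - [-0.0165,0.0467,0.0]
    - [-0.0165,0.0467,0.0]
    - [-0.0165,0.0467,0.0]
    - [-0.0165,0.0467,0.0]
    - [-0.0165,0.0467,0.018]
    - [-0.0165,0.0467,0.018]
  turn:
    - [0,0,0]
    - [0,0,0]
    - [0,0,0]
    - [0,0,0]
    - [0,0,0]
    - [0,0,0]
    - [0,0,0]
    - [0,0,0]
    - [0,0,0]
    - [0,0,0]
  gripper: [-1,-1,-1,-1,-1,-1,-1,-1,-1,-1]
  squeeze: 30

```text
time: 2.55
tool_pos: [0.5595, 0.181, 0.1927]
tool_rot: [3.14, -0.001, 1.223]
contact_force: [0.6, -0.1, 0.1]
opening: 0.0917
```

Emit:
carry_out:
  translation:
    - [0,0,0]
    - [0,0,0]
  turn:
    - [0,0,0]
    - [0,0,0]
  gripper: [-0.4,-0.4]

```text
time: 2.75
tool_pos: [0.5578, 0.1818, 0.1917]
tool_rot: [-3.14, 0.001, 1.221]
contact_force: [0.4, 0.6, 0.1]
opening: 0.0802
```

```bash
cat > b.py <<'E'
from h import *
import sys,pickle
Z=dict(nut_centre=.0975,hole=.107,hole_mouth=.107,washer_face=.084)
p=read_camera('wrist');print(robot.observe())
for n in Z:
    print(n,[(np.round(q['pixel'],1),round(q['score'],2),atz(p,q['pixel'],Z[n])) for q in nets.tip_of(p,n)[:2]])
pickle.dump(p,open('w_'+sys.argv[1]+'.pkl','wb'))
c=proj(p,[.562,.179,.1])[0];print(c)
x,y=int(c[0]),int(c[1]);x=min(max(x,100),540);y=min(max(y,75),405)
print('crop',x-100,y-75); save(p,sys.argv[1]+'.png',(x-100,y-75,x+100,y+75),4)
E
python3 b.py n1
```

```text
{'time': 2.8, 'qpos': array([ 0.1859,  0.4824,  1.4004,  0.0006,  1.2595, -1.0367]), 'qvel': array([ 0.0279, -0.0251,  0.0015, -0.0026, -0.0008, -0.0025]), 'joint_efforts': array([ -1.3759, -48.6825, -24.1603,  -0.0844,   0.0376,  -0.0172]), 'tool_pos': array([0.5574, 0.1827, 0.1924]), 'tool_rot': array([-3.1406, -0.0001,  1.2225]), 'contact_force': array([ 0.8178,  0.9039, -0.4246]), 'torque': array([ 0.0489, -0.0009,  0.0077]), 'opening': 0.07624922824953577}
nut_centre [(array([315.4, 247.6]), 0.93, array([0.5608, 0.1787, 0.0975]))]
hole [(array([317.9, 254.2]), 0.87, array([0.5626, 0.1797, 0.107 ]))]
hole_mouth [(array([308.9, 279.1]), 0.64, array([0.5762, 0.1688, 0.107 ]))]
washer_face []
[316.4605 250.2811]
crop 216 175
```

View pics/n1.png

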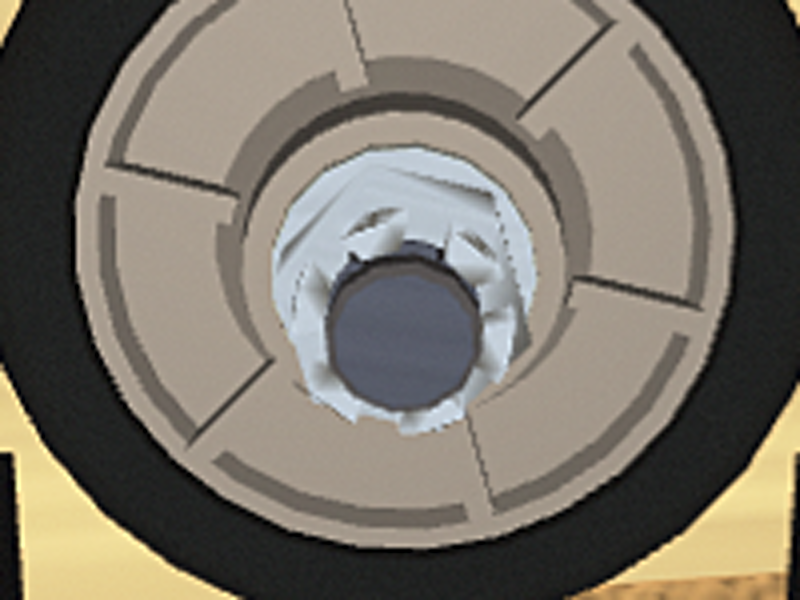

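The wrist view shows the axle top as a dark disc at about pixel (317,258). Hex vertices are near crop (360,168), (495,190), (280,260) and (530,340).

Run:
```python
from h import *
import pickle
p=pickle.load(open('w_n1.pkl','rb'))
print('axle',atz(p,[216+405/4,175+333/4],.117))
c=atz(p,[216+405/4,175+333/4],.117)
for v in [(360,168),(495,190),(280,260),(530,345)]:
    w=atz(p,[216+v[0]/4,175+v[1]/4],.103);d=w-c;print(w,np.hypot(*d[:2])*1e3,np.degrees(np.arctan2(d[1],d[0])))
for v in [(272,270),(537,270)]: print('washer',atz(p,[216+v[0]/4,175+v[1]/4],.084))
a=np.radians(np.arange(0,360,30))
def ov(phi,im,c,s,x0,y0):
    f=lambda X:np.int32((proj(p,X)-[x0,y0])*s)
    for z,k in((.103,0),(.084,0)):
        h=[[c[0]+.0208*np.cos(phi+np.pi/6+i*np.pi/3),c[1]+.0208*np.sin(phi+np.pi/6+i*np.pi/3),z] for i in range(6)]
        cv2.polylines(im,[f(h)],True,(0,0,255),1)
    for i in range(6):
        t=phi+i*np.pi/3;u=np.array([np.cos(t),np.sin(t)]);n=np.array([-u[1],u[0]])
        for sg in(-1,1):
            g=[[*(c[:2]+n*sg*.0035+u*r),z] for r,z in((.0125,.111),(.0166,.111),(.0166,.103))]
            cv2.polylines(im,[f(g)],False,(0,160,0),1)
im=cv2.resize(p['img'][200:300,255:380,::-1],None,fx=6,fy=6,interpolation=cv2.INTER_CUBIC).copy()
ov(np.radians(-29),im,c,6,255,200)
cv2.imwrite('pics/ov1.png',im)
go([.562,.179,.087],1.58)
```

```text
axle [0.5617 0.1796 0.117 ]
[0.5388 0.1807 0.103 ] 22.941891009168668 177.40743115724254
[0.5492 0.1989 0.103 ] 23.035225109790378 123.03860422771798
[0.5483 0.1638 0.103 ] 20.731194701646558 -130.40705583748257
[0.5749 0.1958 0.103 ] 20.879445719442877 51.018475315525684
washer [0.5542 0.1586 0.084 ]
washer [0.5694 0.2004 0.084 ]
pos [0.5572 0.1838 0.1935] rot [ 3.1406 -0.0009  1.2249] shift [-0.0029  0.006   0.1065] |d| 0.10672954620222783 turn [ 0.0012 -0.0007 -0.3551] 20.345596381081823 t 3.0 F [-0.3455  0.5773  0.1054] q6 -1.0371410794469762
```

View pics/ov1.png

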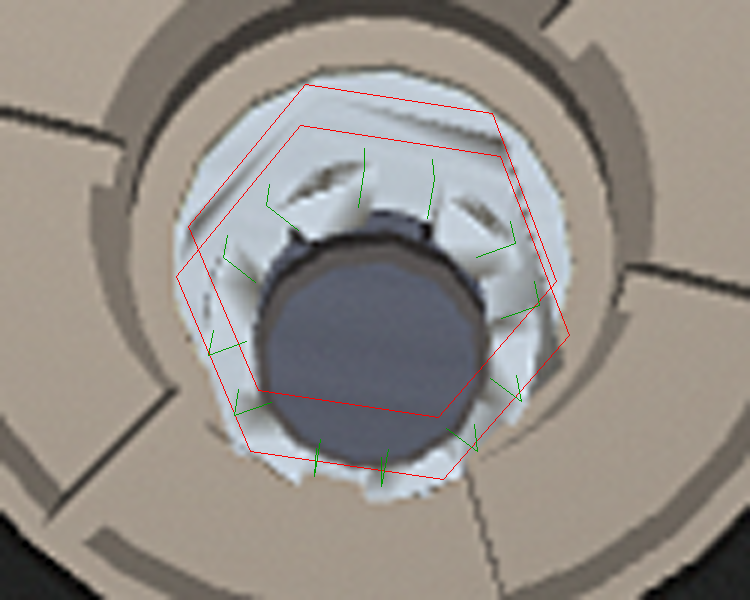

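The overlay fits with slots at about -30° mod 60, so a grasp at yaw 90° suits. I'll descend, grip, and turn.

Emit:
carry_out:
  translation:
    - [-0.003,0.006,0.0]
    - [0,0,0.02]
    - [0,0,0.03]
    - [0,0,0.03]
    - [0,0,0.02]
    - [0,0,0.005]
    - [0,0,0]
  turn:
    - [0,0,0]
    - [0,0,-0.12]
    - [0,0,-0.12]
    - [0,0,-0.11]
    - [0,0,0]
    - [0,0,0]
    - [0,0,0]
  gripper: [-0.4,-0.4,-0.4,-0.4,-0.4,-0.4,-0.4]

```text
time: 3.7
tool_pos: [0.5623, 0.1777, 0.0874]
tool_rot: [-3.141, 0.0, 1.573]
contact_force: [0.2, 0.1, -0.1]
opening: 0.0643
```

Emit:
carry_out:
  translation:
    - [0,0,0]
    - [0,0,0]
    - [0,0,0]
    - [0,0,0]
    - [0,0,0]
  turn:
    - [0,0,0]
    - [0,0,0]
    - [0,0,0]
    - [0,0,0]
    - [0,0,0]
  gripper: [1,1,1,1,1]
  squeeze: 25

```text
time: 4.2
tool_pos: [0.5625, 0.1799, 0.0886]
tool_rot: [3.14, -0.004, 1.573]
contact_force: [-1.5, 9.0, 3.3]
opening: 0.0364
```

Run:
```python
from h import *
s=robot.observe();print(s['tool_pos'],s['tool_rot'],s['contact_force'],s['torque'],s['opening'])
```

```text
[0.5625 0.1799 0.0886] [ 3.1402 -0.0039  1.5726] [-1.5474  9.033   3.3272] [ 1.4679  0.2626 -0.0632] 0.036412420319393214
```

Create t.py:
```python
from h import *
s=robot.observe();print(s['time'],s['tool_pos'],s['tool_rot'],'yaw',round(np.degrees(s['tool_rot'][2]),2),'F',s['contact_force'],'T',s['torque'],s['opening'])
```

```text
(no output)
```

Emit:
carry_out:
  translation:
    - [0.002,0,0]
    - [0,0,0]
  turn:
    - [0,0,0]
    - [0,0,0]
  gripper: [1,1]

```text
time: 4.4
tool_pos: [0.5626, 0.1801, 0.0885]
tool_rot: [3.141, -0.001, 1.573]
contact_force: [-2.4, 1.9, 5.5]
opening: 0.0359
```

```bash
python3 t.py
```

```text
4.4 [0.5626 0.1801 0.0885] [ 3.1406 -0.0005  1.5732] yaw 90.14 F [-2.3766  1.9218  5.5143] T [ 0.3008  0.4242 -0.0256] 0.035949095033953105
```

Emit:
carry_out:
  translation:
    - [0,0,0]
    - [0,0,0]
    - [0,0,0]
  turn:
    - [0,0,0.07]
    - [0,0,0.07]
    - [0,0,0.07]
  gripper: [1,1,1]

```text
time: 4.7
tool_pos: [0.5625, 0.18, 0.0884]
tool_rot: [3.141, -0.001, 1.36]
contact_force: [-2.2, 1.5, 5.4]
opening: 0.0363
```

```bash
python3 t.py
```

```text
4.7 [0.5625 0.18   0.0884] [ 3.141  -0.0007  1.3603] yaw 77.94 F [-2.1666  1.5289  5.4021] T [ 0.2169  0.3961 -0.0026] 0.036322763909819256
```

Emit:
carry_out:
  translation:
    - [0,0,0]
    - [0,0,0]
    - [0,0,0]
  turn:
    - [0,0,0.07]
    - [0,0,0.07]
    - [0,0,0.07]
  gripper: [1,1,1]

```text
time: 5.0
tool_pos: [0.5625, 0.1798, 0.0884]
tool_rot: [3.141, -0.0, 1.151]
contact_force: [-2.2, 1.5, 5.5]
opening: 0.036
```

```bash
python3 t.py
```

```text
5.0 [0.5625 0.1798 0.0884] [ 3.1411 -0.0004  1.1509] yaw 65.94 F [-2.1545  1.5052  5.4533] T [0.1343 0.4066 0.2943] 0.0360014608766944
```

Torque about z jumped from about 0 to 0.29 N m between yaw 78° and 66°, so the nut has gone tight. The next aligned slot should come at yaw of about 30°. I'll go to about 37°, release, and measure the hole direction.

Emit:
carry_out:
  translation:
    - [0,0,0]
    - [0,0,0]
    - [0,0,0]
  turn:
    - [0,0,0.05]
    - [0,0,0.05]
    - [0,0,0.05]
  gripper: [1,1,1]

```text
time: 5.3
tool_pos: [0.5624, 0.1797, 0.0884]
tool_rot: [3.141, -0.0, 1.002]
contact_force: [-2.0, 0.9, 5.0]
opening: 0.036
```

```bash
python3 t.py
```

```text
5.3 [0.5624 0.1797 0.0884] [ 3.1412 -0.0003  1.0017] yaw 57.4 F [-2.0247  0.8761  5.0155] T [0.0747 0.4623 0.3454] 0.03604954075034101
```

Emit:
carry_out:
  translation:
    - [0,0,0]
    - [0,0,0]
    - [0,0,0]
    - [0,0,0]
    - [0,0,0]
    - [0,0,0]
    - [0,0,0]
  turn:
    - [0,0,0.06]
    - [0,0,0.06]
    - [0,0,0.06]
    - [0,0,0.06]
    - [0,0,0.06]
    - [0,0,0.05]
    - [0,0,0]
  gripper: [1,1,1,1,1,1,1]

```text
time: 6.0
tool_pos: [0.5622, 0.1796, 0.0884]
tool_rot: [3.141, 0.0, 0.652]
contact_force: [-2.5, 0.3, 7.0]
opening: 0.0359
```

```bash
python3 t.py
```

```text
6.0 [0.5622 0.1796 0.0884] [3.1414 0.0002 0.6522] yaw 37.37 F [-2.5163  0.2513  6.9508] T [-0.1309  0.5256  0.1772] 0.035851521123572504
```

Emit:
carry_out:
  translation:
    - [0,0,0]
    - [0,0,0]
    - [0,0,0]
    - [0,0,-0.03]
    - [0,0,-0.03]
    - [0,0,-0.03]
    - [0,0,0]
    - [0,0,0]
  turn:
    - [0,0,0]
    - [0,0,0]
    - [0,0,0]
    - [0,0,0]
    - [0,0,-0.14]
    - [0,0,-0.14]
    - [0,0,-0.12]
    - [0,0,0]
  gripper: [-0.4,-0.4,-0.4,-0.4,-0.4,-0.4,-0.4,-0.4]

```text
time: 6.8
tool_pos: [0.5628, 0.1797, 0.1783]
tool_rot: [3.14, -0.001, 1.054]
contact_force: [0.7, 0.1, -0.6]
opening: 0.0639
```

```bash
python3 t.py; python3 b.py n2
```

```text
6.8 [0.5628 0.1797 0.1783] [ 3.1403 -0.0011  1.0539] yaw 60.38 F [ 0.719   0.0862 -0.5744] T [-0.0271  0.003   0.0188] 0.06392258360424428
{'time': 6.85, 'qpos': array([ 0.1793,  0.5016,  1.4116,  0.    ,  1.2286, -0.871 ]), 'qvel': array([ 0.0009,  0.016 ,  0.0154,  0.0005, -0.0014,  0.0336]), 'joint_efforts': array([  0.0134, -51.8558, -24.6075,   0.0145,   0.0774,  -0.5246]), 'tool_pos': array([0.5622, 0.1796, 0.1774]), 'tool_rot': array([-3.1414,  0.0002,  1.0503]), 'contact_force': array([ 0.7242, -0.3134, -0.3203]), 'torque': array([-0.0066,  0.0558, -0.0316]), 'opening': 0.06421111998994601}
nut_centre [(array([314.4, 249.9]), 0.69, array([0.5631, 0.1771, 0.0975]))]
hole [(array([314.2, 250.8]), 0.67, array([0.5609, 0.1783, 0.107 ]))]
hole_mouth [(array([315.5, 279.6]), 0.68, array([0.577, 0.17 , 0.107]))]
washer_face []
[316.2272 248.1047]
crop 216 173
```

View pics/n2.png

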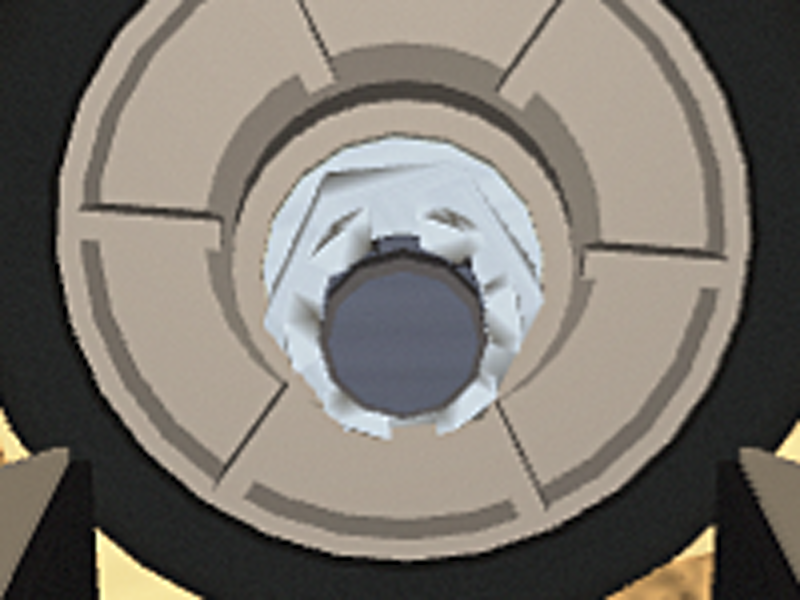

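Run:
```python
from h import *
s=robot.observe();M0=R.from_euler('xyz',s['tool_rot'])
for th in (-.4,-.5,-.6):
    M=R.from_euler('xyz',[np.pi,0,np.radians(60)])*R.from_euler('x',th)
    look=M.apply([0,.2836,.9589])
    cam=np.array([.562,.179,.104])-look*.22
    t=cam-M.apply([-.001,-.0756,-.1588])
    print(th,look,cam,'tcp',t,'shift',M0.inv().apply(t-s['tool_pos']),(M0.inv()*M).as_rotvec())
```

```text
-0.4 [ 0.5496 -0.3173 -0.7728] [0.4411 0.2488 0.274 ] tcp [0.5554 0.1839 0.1572] shift [ 0.0006 -0.0079  0.0195] [-0.4014  0.0003  0.0041]
-0.5 [ 0.6137 -0.3543 -0.7055] [0.427  0.2569 0.2592] tcp [0.5509 0.1866 0.1561] shift [ 0.0006 -0.0131  0.0205] [-0.5014  0.0001  0.0041]
-0.6 [ 0.6716 -0.3878 -0.6313] [0.4142 0.2643 0.2429] tcp [0.5464 0.1891 0.1545] shift [ 0.0006 -0.0183  0.0222] [-0.6014 -0.0002  0.0041]
```

Emit:
carry_out:
  translation:
    - [0,-0.018,0.018]
    - [0,0,0]
    - [0,0,0]
    - [0,0,0]
    - [0,0,0]
    - [0,0,0]
    - [0,0,0]
    - [0,0,0]
  turn:
    - [0,0,0]
    - [-0.12,0,0]
    - [-0.12,0,0]
    - [-0.12,0,0]
    - [-0.12,0,0]
    - [-0.12,0,0]
    - [0,0,0]
    - [0,0,0]
  gripper: [-0.4,-0.4,-0.4,-0.4,-0.4,-0.4,-0.4,-0.4]

```text
time: 7.85
tool_pos: [0.5463, 0.1885, 0.1589]
tool_rot: [2.556, 0.002, 1.053]
contact_force: [-1.0, 0.0, -0.7]
opening: 0.0641
```

```bash
sed -i 's/(x-100,y-75,x+100,y+75),4/(x-50,y-38,x+50,y+37),8/; s/x-100,y-75)/x-50,y-38)/' b.py; python3 t.py; python3 b.py n3
```

```text
7.85 [0.5463 0.1885 0.1589] [2.5561 0.0025 1.0526] yaw 60.31 F [-1.0439  0.0161 -0.6815] T [ 0.1528  0.2677 -0.0028] 0.06413691581409557
{'time': 7.9, 'qpos': array([ 0.451 ,  0.4033,  1.8079, -0.7594,  0.7261, -0.0711]), 'qvel': array([-0.0174, -0.0029, -0.0138, -0.0141, -0.0025,  0.0192]), 'joint_efforts': array([  0.763 , -42.3239, -20.0029,  -1.7054,  -0.119 ,   0.0358]), 'tool_pos': array([0.5471, 0.1882, 0.1594]), 'tool_rot': array([2.5552, 0.0012, 1.0514]), 'contact_force': array([ 0.5259, -0.1332, -0.0271]), 'torque': array([ 0.148 ,  0.2964, -0.0077]), 'opening': 0.06433313718503748}
nut_centre [(array([317.2, 224.7]), 0.79, array([0.5613, 0.1793, 0.0975]))]
hole [(array([315.2, 239. ]), 0.82, array([0.5615, 0.178 , 0.107 ]))]
hole_mouth [(array([314.6, 260.5]), 0.7, array([0.5777, 0.1683, 0.107 ]))]
washer_face []
[317.4335 229.088 ]
crop 267 191
```

View pics/n3.png

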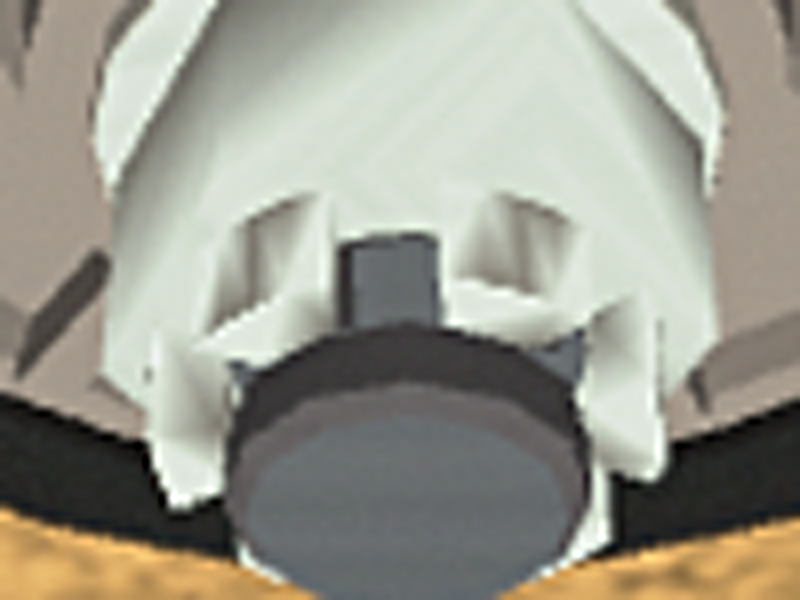

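```bash
cat > ov.py <<'E'
from h import *
import pickle,sys
p=pickle.load(open('w_n3.pkl','rb'));x0,y0,s=267,191,8
c=np.array(eval(sys.argv[1]))
f=lambda X:np.int32((proj(p,X)-[x0,y0])*s)
base=cv2.resize(p['img'][y0:y0+75,x0:x0+100,::-1],None,fx=8,fy=8,interpolation=cv2.INTER_CUBIC)
out=[]
t=np.linspace(0,2*np.pi,60)
for hol in (150,156):
    im=base.copy()
    cv2.polylines(im,[f([[c[0]+.012*np.cos(a),c[1]+.012*np.sin(a),.117] for a in t])],True,(0,0,255),1)
    u=np.array([np.cos(np.radians(hol)),np.sin(np.radians(hol))]);n=np.array([-u[1],u[0]])
    h=[[*(c+u*np.sqrt(.012**2-(.0035*np.cos(a))**2)+n*.0035*np.cos(a)),.107+.0035*np.sin(a)] for a in t]
    cv2.polylines(im,[f(h)],True,(0,0,255),1)
    for g in (-23+180-.0-.0+0.4,97.4,217.4):
        u=np.array([np.cos(np.radians(g)),np.sin(np.radians(g))]);n=np.array([-u[1],u[0]])
        for sg in(-1,1):
            cv2.polylines(im,[f([[*(c+n*sg*.0035+u*r),z] for r,z in((.0125,.111),(.0166,.111),(.0166,.103),(.0125,.103))])],False,(0,160,0),1)
    out.append(im[120:600,80:680])
cv2.imwrite('pics/'+sys.argv[2],np.vstack(out)[:, :] if 0 else cv2.resize(np.hstack(out),(800,320)))
g=cv2.cvtColor(p['img'],cv2.COLOR_RGB2GRAY)
print(g[218:236,300:330])
E
python3 ov.py "[.5622,.1797]" ov3.png
```

```text
[[133 143 148 158 182 209 229 229 208 219 221 222 222 222 221 222 223 225
  228 227 224 222 225 225 226 225 210 197 203 188]
 [149 155 157 168 194 219 229 230 201 222 225 228 226 224 224 220 223 223
  227 226 226 225 230 228 229 219 201 189 191 191]
 [160 163 164 179 204 227 229 232 194 217 224 228 185 135 128 127 130  87
   80  79 119 170 229 230 226 212 191 176 180 187]
 [170 173 176 189 214 229 229 235 194 135  86  67  68  81  85  83  95 100
  100 100  83 105 230 232 218 201 184 168 171 176]
 [173 183 183 200 227 228 228 237 188  71  38 102 107 108 104 104 103 105
  104 105  99 124 233 230 213 193 177 162 165 170]
 [170 192 192 211 229 226 227 243 187  75  47 104 109 105 106 105 104 106
  104 106  99 126 236 224 204 187 166 155 156 159]
 [171 202 205 220 225 227 226 242 182  74  47 105 110 107 106 105 103 106
  105 104 100 125 230 218 192 174 156 144 147 151]
 [172 198 211 225 226 225 226 244 175  72  45 109 109 106 105 105 105 106
  105 106 100 121 229 220 184 178 163 140 132 133]
 [172 196 219 228 226 227 229 242 171  71  48 105 109 107 107 103 104 104
  105 105 102  90 234 235 
[... 450 characters left out ...]
110 110 107 106 106 104
  104 106 108 100 167 237 236 232 230 231 232 230]
 [228 227 216 199 184 169 150 135 120  71  56  89 109 106  96  81  83  68
   69  78  92  89 164 239 237 235 223 222 214 209]
 [230 225 212 195 181 165 148 126 110  86  84  68  68  57  54  57  60  59
   60  57  57  52  43  47  70 153 156 190 189 187]
 [231 221 207 195 174 157 102  54  51  54  54  56  59  58  62  62  59  63
   61  63  59  60  59  56  52  47  43  72  70 123]
 [231 222 203 188 118  50  46  53  54  58  58  59  59  63  62  62  61  63
   63  62  63  62  61  62  60  60  55  54  53  50]
 [231 217 132  50  41  50  52  56  56  59  59  62  59  60  62  61  61  61
   62  64  62  63  60  61  61  62  58  60  61  57]]
```

View pics/ov3.png

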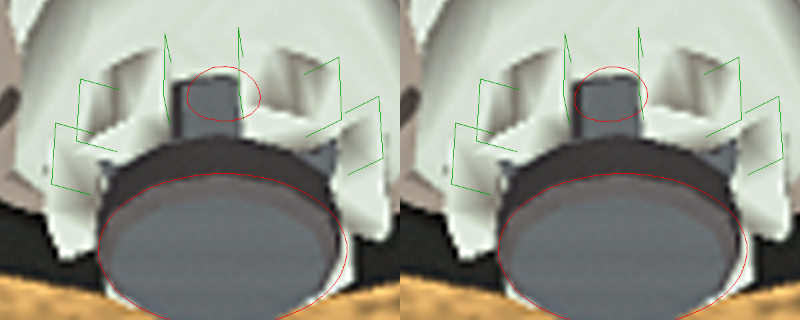

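Run:
```python
from h import *
import pickle
p=pickle.load(open('w_n3.pkl','rb'));c=np.array([.5622,.1797])
def P(ang,r,n,z):
    a=np.radians(ang);u=np.array([np.cos(a),np.sin(a)]);return proj(p,[*(c+u*r+n*np.array([-u[1],u[0]])),z])[0]
for a in np.arange(60,241,90): print(a,P(a,.012,0,.117))
for a in (148,150,152,154,156): print(a,[np.round(P(a,r,n,.1035),1) for n in(.0035,-.0035) for r in(.0115,.006)])
for a in (155,157.4,159): print('slot',a,[np.round(P(a,r,n,z),1) for n in(.0035,-.0035) for r in(.0125,.0165) for z in(.103,.111)])
```

```text
60 [342.0381 253.6749]
150 [318.9921 238.5264]
240 [295.4937 253.4377]
148 [array([312.9, 219. ]), array([312.6, 226.1]), array([326.5, 219.4]), array([325.9, 226.5])]
150 [array([312.2, 219.1]), array([312.2, 226.3]), array([325.7, 219.2]), array([325.5, 226.3])]
152 [array([311.4, 219.3]), array([311.8, 226.4]), array([325., 219.]), array([325.1, 226.2])]
154 [array([310.6, 219.5]), array([311.4, 226.6]), array([324.2, 218.9]), array([324.7, 226. ])]
156 [array([309.9, 219.7]), array([311. , 226.8]), array([323.4, 218.8]), array([324.3, 225.9])]
slot 155 [array([310.1, 217.5]), array([309.9, 229.2]), array([309.3, 212.2]), array([309.1, 223.8]), array([323.6, 216.8]), array([323.8, 228.4]), array([323.1, 211.4]), array([323.2, 223.1])]
slot 157.4 [array([309.1, 217.8]), array([308.9, 229.4]), array([308. , 212.4]), array([307.8, 224.1]), array([322.6, 216.7]), array([322.7, 228.3]), array([321.7, 211.3]), array([321.8, 223. ])]
slot 159 [array([308.5, 218. ]), array([308.2, 229.6]), array([307.1, 212.7]), array([306.9, 224.3]), array([321.9, 216.6]), array([322. , 228.2]), array([320.8, 211.2]), array([320.8, 222.9])]
```

Fitting the view gives a hole axis at about 152° (-28°), with the slot now at 157.4°. About 5.6° more tightening is needed.

```bash
python3 -c "
from h import *
go([.5622,.1796,.16],np.radians(37.4))"
```

```text
pos [0.5475 0.1875 0.1598] rot [2.5531 0.0004 1.0499] shift [0.0004 0.0139 0.0091] |d| 0.016651385968750362 turn [ 0.5808 -0.1164  0.3857] 40.49853866880139 t 8.1 F [0.7294 0.821  1.0105] q6 -0.06745297070728326
```

Emit:
carry_out:
  translation:
    - [0.0,0.014,0.009]
    - [0,0,0]
    - [0,0,0]
    - [0,0,0]
    - [0,0,0]
    - [0,0,0]
    - [0,0,0]
    - [0,0,0]
    - [0,0,0]
    - [0,0,0]
  turn:
    - [0,0,0]
    - [0.12,0,0]
    - [0.12,0,0]
    - [0.12,0,0]
    - [0.12,0,0]
    - [0.11,0,0]
    - [0,0,0.13]
    - [0,0,0.13]
    - [0,0,0.135]
    - [0,0,0]
  gripper: [-0.4,-0.4,-0.4,-0.4,-0.4,-0.4,-0.4,-0.4,-0.4,-0.4]

```text
time: 9.1
tool_pos: [0.5617, 0.1789, 0.1598]
tool_rot: [3.133, -0.002, 0.654]
contact_force: [-0.1, -0.1, 0.1]
opening: 0.0642
```

Emit:
carry_out:
  translation:
    - [0,0,0]
    - [0,0,0]
  turn:
    - [0,0,0]
    - [0,0,0]
  gripper: [-0.4,-0.4]

```text
time: 9.3
tool_pos: [0.5613, 0.1792, 0.1597]
tool_rot: [3.132, -0.001, 0.658]
contact_force: [0.6, 0.1, 0.5]
opening: 0.0638
```

```bash
python3 -c "
from h import *
go([.5622,.1796,.088],np.radians(37.4))"
```

```text
pos [0.5613 0.1792 0.1597] rot [ 3.1324 -0.0014  0.6579] shift [ 0.0009 -0.0004  0.0717] |d| 0.07170742123120986 turn [ 0.0091 -0.0014  0.0052] 0.6066926085072446 t 9.3 F [0.5995 0.0861 0.5318] q6 -0.47168867542056436
```

Emit:
carry_out:
  translation:
    - [0.001,0,0.03]
    - [0,0,0.03]
    - [0,0,0.0115]
    - [0,0,0]
  turn:
    - [0.009,0,0.004]
    - [0,0,0]
    - [0,0,0]
    - [0,0,0]
  gripper: [-0.4,-0.4,-0.4,-0.4]

```text
time: 9.7
tool_pos: [0.5611, 0.1796, 0.0866]
tool_rot: [-3.14, 0.002, 0.652]
contact_force: [-0.7, -0.1, 0.0]
opening: 0.0647
```

Emit:
carry_out:
  translation:
    - [0,0,0]
    - [0,0,0]
    - [0,0,0]
    - [0,0,0]
    - [0,0,0]
  turn:
    - [0,0,0]
    - [0,0,0]
    - [0,0,0]
    - [0,0,0]
    - [0,0,0]
  gripper: [1,1,1,1,1]
  squeeze: 25

```text
time: 10.2
tool_pos: [0.5623, 0.1796, 0.089]
tool_rot: [3.141, -0.001, 0.651]
contact_force: [-1.5, -1.1, 5.0]
opening: 0.036
```

```bash
python3 t.py
```

```text
10.2 [0.5623 0.1796 0.089 ] [ 3.1406 -0.0015  0.6514] yaw 37.33 F [-1.5037 -1.0864  5.0245] T [-0.3306  0.3003  0.0195] 0.03595754227543603
```

Emit:
carry_out:
  translation:
    - [0,0,0]
    - [0,0,0]
    - [0,0,0]
  turn:
    - [0,0,0.04]
    - [0,0,0.04]
    - [0,0,0]
  gripper: [1,1,1]

```text
time: 10.5
tool_pos: [0.5622, 0.1795, 0.0889]
tool_rot: [3.141, -0.001, 0.571]
contact_force: [-2.1, -1.8, 5.1]
opening: 0.036
```

```bash
python3 t.py
```

```text
10.5 [0.5622 0.1795 0.0889] [ 3.1406 -0.0013  0.5709] yaw 32.71 F [-2.0527 -1.7682  5.1053] T [-0.3037  0.4443  0.217 ] 0.03598834482882546
```

Emit:
carry_out:
  translation:
    - [0,0,0]
    - [0,0,0]
  turn:
    - [0,0,0.018]
    - [0,0,0]
  gripper: [1,1]

```text
time: 10.7
tool_pos: [0.5622, 0.1795, 0.0889]
tool_rot: [3.141, -0.001, 0.554]
contact_force: [-1.8, -1.8, 4.8]
opening: 0.0358
```

```bash
python3 t.py
```

```text
10.7 [0.5622 0.1795 0.0889] [ 3.1407 -0.0013  0.5537] yaw 31.72 F [-1.8025 -1.8094  4.7564] T [-0.3497  0.3664  0.25  ] 0.035787163789529654
```

Emit:
carry_out:
  translation:
    - [0,0,0]
    - [0,0,0]
    - [0,0,0]
    - [0,0,-0.03]
    - [0,0,-0.03]
    - [0,0,-0.02]
    - [0,0,0]
    - [0,0,0]
  turn:
    - [0,0,0]
    - [0,0,0]
    - [0,0,0]
    - [0,0,0]
    - [0,0,-0.13]
    - [0,0,-0.13]
    - [0,0,-0.13]
    - [0,0,-0.13]
  gripper: [-0.4,-0.4,-0.4,-0.4,-0.4,-0.4,-0.4,-0.4]

```text
time: 11.5
tool_pos: [0.5624, 0.1799, 0.1689]
tool_rot: [3.14, -0.002, 1.079]
contact_force: [-0.8, 0.2, -0.4]
opening: 0.0642
```

Emit:
carry_out:
  translation:
    - [0,-0.018,0.0]
    - [0,0,0]
    - [0,0,0]
    - [0,0,0]
    - [0,0,0]
    - [0,0,0]
    - [0,0,0]
    - [0,0,0]
  turn:
    - [0,0,0]
    - [-0.12,0,0]
    - [-0.12,0,0]
    - [-0.12,0,0]
    - [-0.12,0,0]
    - [-0.12,0,0]
    - [0,0,0]
    - [0,0,0]
  gripper: [-0.4,-0.4,-0.4,-0.4,-0.4,-0.4,-0.4,-0.4]

```text
time: 12.3
tool_pos: [0.546, 0.1884, 0.1678]
tool_rot: [2.554, 0.002, 1.074]
contact_force: [0.2, -0.1, -0.7]
opening: 0.0647
```

```bash
python3 t.py; python3 b.py n4
```

```text
12.3 [0.546  0.1884 0.1678] [2.5545 0.0015 1.0736] yaw 61.51 F [ 0.1976 -0.1377 -0.6944] T [ 0.1324  0.2496 -0.0576] 0.06471020192787529
{'time': 12.35, 'qpos': array([ 0.4469,  0.3845,  1.8092, -0.7463,  0.7243, -0.1089]), 'qvel': array([-0.0143, -0.0004, -0.012 , -0.0118, -0.002 ,  0.0213]), 'joint_efforts': array([  0.7511, -41.7905, -20.376 ,  -1.7013,  -0.2177,   0.0265]), 'tool_pos': array([0.5467, 0.1881, 0.1682]), 'tool_rot': array([2.5536, 0.0003, 1.0722]), 'contact_force': array([-0.5429, -0.2609,  0.6819]), 'torque': array([ 0.1443,  0.2845, -0.0848]), 'opening': 0.06402809047118017}
nut_centre [(array([317.8, 214.1]), 0.58, array([0.5621, 0.1792, 0.0975]))]
hole [(array([315.7, 227.9]), 0.88, array([0.5624, 0.1778, 0.107 ]))]
hole_mouth [(array([315.9, 249.5]), 0.81, array([0.5791, 0.1688, 0.107 ]))]
washer_face []
[317.3155 217.3654]
crop 267 179
```

View pics/n4.png

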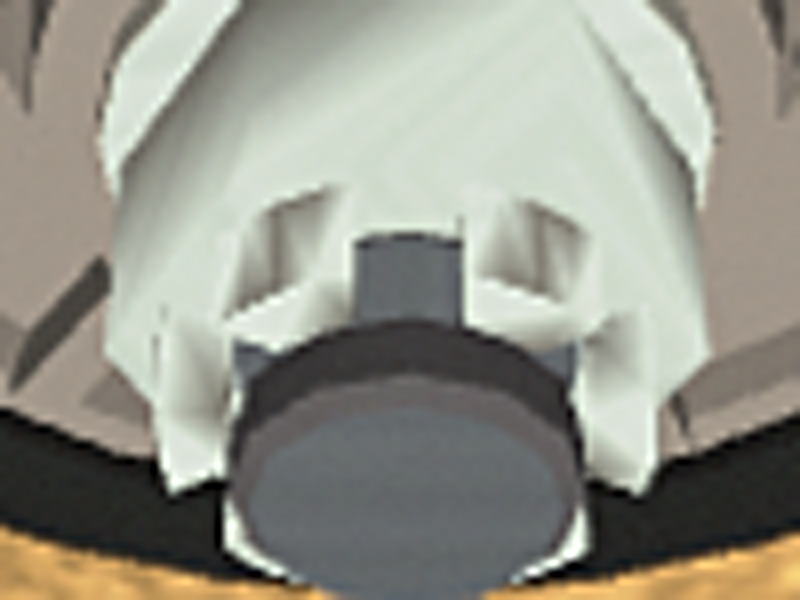

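The slot spans crop x 353–465 and the hole floor 357–462, both centred near 409. They are aligned and the tightening is done. Next is the pin.

Emit:
carry_out:
  translation:
    - [0,0,-0.03]
    - [0,0,-0.02]
    - [0,0,0]
    - [0,0,0]
    - [0,0,0]
    - [0,0,0]
    - [0,0,0]
  turn:
    - [0.12,0,0]
    - [0.12,0,0]
    - [0.12,0,0]
    - [0.12,0,0]
    - [0.108,0,0]
    - [0,0,0]
    - [0,0,0]
  gripper: [-0.4,-0.4,-0.4,-0.4,-0.4,-0.4,-0.4]

```text
time: 13.25
tool_pos: [0.5257, 0.1977, 0.2072]
tool_rot: [3.123, 0.003, 1.068]
contact_force: [0.2, 0.6, 0.4]
opening: 0.0643
```

```bash
python3 -c "
from h import *
go([.46,-.155,.15],2.18)"
```

```text
pos [0.5257 0.1977 0.2072] rot [3.1228 0.0028 1.0676] shift [-0.3405  0.1114  0.0603] |d| 0.36328815272998694 turn [ 0.0153  0.013  -1.1123] 63.74060668616373 t 13.25 F [0.2294 0.6056 0.4242] q6 -0.8311849306276049
```

Emit:
carry_out:
  translation:
    - [-0.0425,0.014,0.0]
    - [-0.0425,0.014,0.0]
    - [-0.0425,0.014,0.0]
    - [-0.0425,0.014,0.0]
    - [-0.0425,0.014,0.0]
    - [-0.0425,0.014,0.0]
    - [-0.0425,0.014,0.0]
    - [-0.0425,0.014,0.0]
    - [0,0,0.03]
    - [0,0,0.03]
  turn:
    - [0.017,0,0]
    - [0,0,0]
    - [0,0,0]
    - [0,0,0]
    - [0,0,0]
    - [0,0,0]
    - [0,0,0]
    - [0,0,0]
    - [0,0,-0.12]
    - [0,0,-0.12]
  gripper: [-0.4,-0.4,-0.4,-0.4,-0.4,-0.4,-0.4,-0.4,-0.4,-0.4]

```text
time: 14.25
tool_pos: [0.4597, -0.1545, 0.1488]
tool_rot: [3.138, 0.005, 1.313]
contact_force: [0.5, -0.2, -0.4]
opening: 0.0642
```

Emit:
carry_out:
  translation:
    - [0,0,0]
    - [0,0,0]
    - [0,0,0]
    - [0,0,0]
    - [0,0,0]
    - [0,0,0]
    - [0,0,0]
    - [0,0,0]
    - [0,0,0]
  turn:
    - [0,0,-0.125]
    - [0,0,-0.125]
    - [0,0,-0.125]
    - [0,0,-0.125]
    - [0,0,-0.125]
    - [0,0,-0.125]
    - [0,0,-0.125]
    - [0,0,0]
    - [0,0,0]
  gripper: [-0.4,-0.4,-0.4,-0.4,-0.4,-0.4,-0.4,-0.4,-0.4]

```text
time: 15.15
tool_pos: [0.4597, -0.1529, 0.1489]
tool_rot: [-3.139, 0.002, 2.182]
contact_force: [-0.3, 0.1, 0.2]
opening: 0.0638
```

```bash
cat > c.py <<'E'
from h import *
import pickle
p=read_camera('wrist');pickle.dump(p,open('w_pin.pkl','wb'))
D={}
for n in('lock_pin_grip','lock_pin_shoulder','lock_pin_tip','thick_pin_grip','short_pin_grip'):
    D[n]=[(np.round(q['pixel'],1),round(q['score'],2),atz(p,q['pixel'],.01)) for q in nets.tip_of(p,n)[:2]];print(n,D[n])
r=nets.regions_of(p,'lock_pin_grip')
for q in r[:2]:
    m=np.argwhere(q['region'])[:,::-1].astype(float);X=np.array([atz(p,a,.01) for a in m])[:,:2];c=X.mean(0);w,v=np.linalg.eigh(np.cov((X-c).T))
    print('reg',q['score'],len(m),c,np.degrees(np.arctan2(v[1,1],v[0,1])))
save(p,'pin.png');go([.46,-.155,.006],2.18)
E
python3 c.py
```

```text
lock_pin_grip [(array([313.1, 221.5]), 0.92, array([ 0.4593, -0.1586,  0.01  ])), (array([150.9, 160.3]), 0.66, array([ 0.4887, -0.2777,  0.01  ]))]
lock_pin_shoulder [(array([315.3, 248.7]), 0.67, array([ 0.4756, -0.1452,  0.01  ]))]
lock_pin_tip [(array([310.5, 300.5]), 0.8, array([ 0.5125, -0.124 ,  0.01  ]))]
thick_pin_grip [(array([265.5, 180.6]), 0.97, array([ 0.4541, -0.2039,  0.01  ]))]
short_pin_grip [(array([151.2, 161.2]), 0.93, array([ 0.4891, -0.2772,  0.01  ]))]
reg 0.64 1094 [ 0.4736 -0.15  ] -148.14792997880173
reg 0.17 1085 [ 0.495  -0.2741] -155.48868284046182
pos [ 0.4599 -0.1537  0.1488] rot [-3.1394  0.0016  2.1835] shift [-0.0009 -0.0004  0.1428] |d| 0.14280940998526676 turn [-0.0022  0.0016  0.0035] 0.2511557723271136 t 15.5 F [-0.3912 -0.2326 -0.6205] q6 -2.6609031278148723
```

View pics/pin.png

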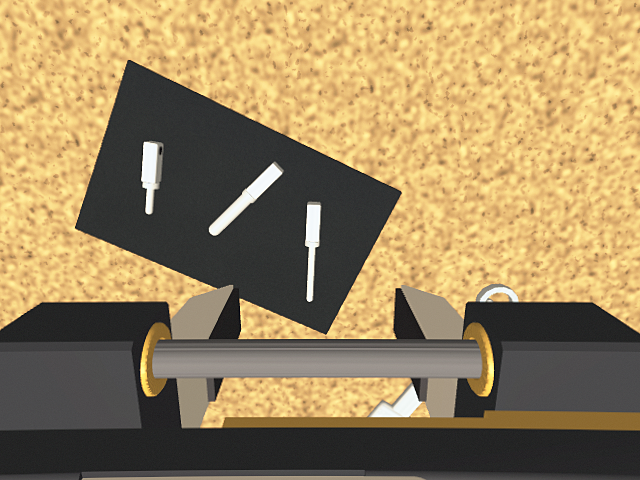

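The picture shows the right pin with its grip at (313,222) and tip at (310,300), lying at 33° in the world. The thick pin is at (245,200) and the short one at (151,170).

Emit:
carry_out:
  translation:
    - [-0.004,-0.0035,0.02]
    - [0,0,0.03]
    - [0,0,0.03]
    - [0,0,0.03]
    - [0,0,0.01]
    - [0,0,0]
    - [0,0,0]
  turn:
    - [0,0,0]
    - [0,0,0.042]
    - [0,0,0]
    - [0,0,0]
    - [0,0,0]
    - [0,0,0]
    - [0,0,0]
  gripper: [0.25,0.25,0.25,0.25,0.25,0.25,0.25]

```text
time: 16.2
tool_pos: [0.46, -0.1596, 0.0297]
tool_rot: [-3.14, 0.003, 2.142]
contact_force: [-0.2, -0.2, -0.3]
opening: 0.0343
```

```bash
python3 t.py; python3 -c "
from h import *
go([.4592,-.1588,.0065],2.142)"
```

```text
16.2 [ 0.46   -0.1596  0.0297] [-3.1401  0.0027  2.1421] yaw 122.73 F [-0.2013 -0.1767 -0.3438] T [ 0.0511  0.0189 -0.0477] 0.03431573922903279
pos [ 0.46   -0.1596  0.0297] rot [-3.1401  0.0027  2.1421] shift [ 0.0012 -0.0001  0.0232] |d| 0.02324427293978057 turn [-0.0015  0.0027  0.    ] 0.17604320608716806 t 16.2 F [-0.2013 -0.1767 -0.3438] q6 -2.62916163397899
```

Emit:
carry_out:
  translation:
    - [0.001,0,0.012]
    - [0,0,0.0105]
    - [0,0,0]
    - [0,0,0]
    - [0,0,0]
    - [0,0,0]
    - [0,0,0]
    - [0,0,0]
  turn:
    - [0,0,0]
    - [0,0,0]
    - [0,0,0]
    - [0,0,0]
    - [0,0,0]
    - [0,0,0]
    - [0,0,0]
    - [0,0,0]
  gripper: [0.25,0.25,0.25,0.25,1,1,1,1]
  squeeze: 20

```text
time: 17.0
tool_pos: [0.4588, -0.1585, 0.0065]
tool_rot: [-3.14, 0.002, 2.142]
contact_force: [-0.4, -1.0, 2.1]
opening: 0.0096
```

```bash
python3 t.py
```

```text
17.0 [ 0.4588 -0.1585  0.0065] [-3.1397  0.0019  2.1422] yaw 122.74 F [-0.3828 -0.9739  2.0543] T [ 0.1056  0.1329 -0.028 ] 0.009585111197186887
```

Emit:
carry_out:
  translation:
    - [0,0,0]
    - [0,0,-0.02]
    - [0,0,-0.04]
    - [0,0,-0.04]
    - [0,0,-0.04]
    - [0,0,0]
  turn:
    - [0,0,0]
    - [0,0,0]
    - [0,0,0]
    - [0,0,0]
    - [0,0,0]
    - [0,0,0]
  gripper: [1,1,1,1,1,1]

```text
time: 17.6
tool_pos: [0.4615, -0.1595, 0.1513]
tool_rot: [3.139, 0.01, 2.142]
contact_force: [-0.7, -0.9, -0.9]
opening: 0.0098
```

```bash
python3 t.py
cat > d.py <<'E'
from h import *
import pickle,sys
s=robot.observe();M=R.from_euler('xyz',s['tool_rot'])
p=read_camera('wrist');pickle.dump(p,open('w_held.pkl','wb'))
for n in('lock_pin_shoulder','lock_pin_tip'):
    for q in nets.tip_of(p,n)[:2]:
        z=s['tool_pos'][2]+.0035;X=atz(p,q['pixel'],z);print(n,q['pixel'],q['score'],X,'tool',M.inv().apply(X-s['tool_pos']))
save(p,sys.argv[1],(170,200,470,425),2.6)
E
python3 d.py held.png
```

```text
17.6 [ 0.4615 -0.1595  0.1513] [3.1388 0.0105 2.1424] yaw 122.75 F [-0.6519 -0.8926 -0.9254] T [0.0556 0.0371 0.0591] 0.009814554739695808
lock_pin_shoulder [318.6, 354.9] 0.68 [ 0.4786 -0.1492  0.1548] tool [-0.0006  0.0199 -0.0034]
```

View pics/held.png

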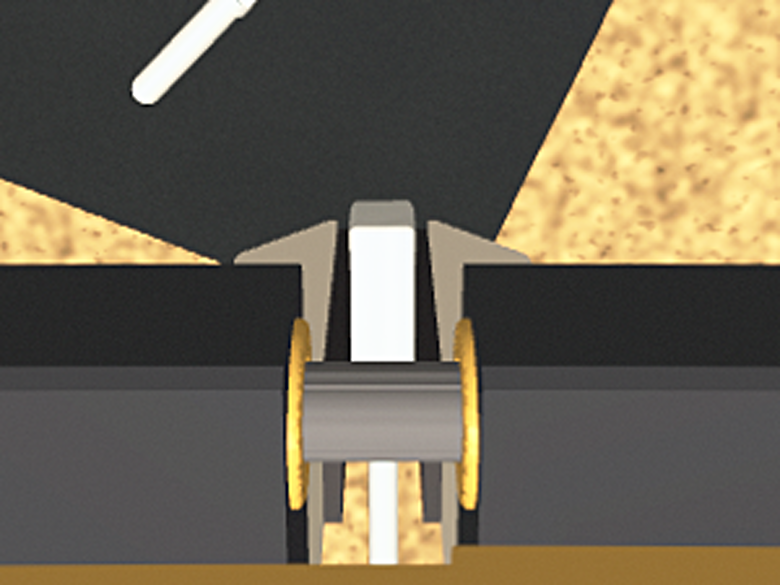

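Run:
```python
from h import *
import pickle
p=pickle.load(open('w_held.pkl','rb'));t=np.array([.4615,-.1595,.1513])
s=robot.observe();t=s['tool_pos'];print(t,s['tool_rot'])
M=R.from_euler('xyz',s['tool_rot'])
for v,dz in(((382,227),.0095),((382,201),-.0025),((382,510),.0035)):
    X=atz(p,[170+v[0]/2.6,200+v[1]/2.6],t[2]+dz);print(M.inv().apply(X-t))
go([.4,.05,.17],1.5)
```

```text
[ 0.4583 -0.1579  0.1457] [-3.139   0.0006  2.1422]
[-0.0044 -0.0094 -0.0095]
[-0.0045 -0.0089  0.0025]
[-0.0044  0.0464 -0.0036]
pos [ 0.4583 -0.1579  0.1457] rot [-3.139   0.0006  2.1422] shift [ 0.2064  0.0633 -0.0246] |d| 0.2172462518628944 turn [-0.0023  0.0014  0.6422] 36.79407523863919 t 17.75 F [-0.8151  0.0481 -0.9919] q6 -2.6289139624131432
```

Emit:
carry_out:
  translation:
    - [0.0,0.0,-0.025]
    - [0.035,0.0246,0]
    - [0.035,0.0246,0]
    - [0.035,0.0246,0]
    - [0.035,0.0246,0]
    - [0.035,0.0246,0]
    - [0.035,0.0246,0]
    - [0.035,0.0246,0]
    - [0.035,0.0246,0]
    - [0.035,0.0246,0]
  turn:
    - [0,0,0]
    - [0,0,0]
    - [0,0,0]
    - [0,0,0]
    - [0,0,0]
    - [0,0,0]
    - [0,0,0]
    - [0,0,0]
    - [0,0,0]
    - [0,0,0]
  gripper: [1,1,1,1,1,1,1,1,1,1]

```text
time: 18.75
tool_pos: [0.4736, 0.2281, 0.1683]
tool_rot: [-3.136, 0.001, 2.142]
contact_force: [1.2, -0.5, 0.1]
opening: 0.01
```

Emit:
carry_out:
  translation:
    - [0,0,0]
    - [0,0,0]
    - [0,0,0]
    - [0,0,0]
    - [0,0,0]
    - [0,0,0]
    - [0,0,0]
    - [0,0,0]
    - [0,0,0]
    - [0,0,0]
  turn:
    - [0,0,0.133]
    - [0,0,0.133]
    - [0,0,0.133]
    - [0,0,0.133]
    - [0,0,0.133]
    - [0,0,0.133]
    - [0,0,0.133]
    - [0,0,0.134]
    - [0,0,0]
    - [0,0,0]
  gripper: [1,1,1,1,1,1,1,1,1,1]

```text
time: 19.75
tool_pos: [0.4741, 0.2264, 0.169]
tool_rot: [-3.14, 0.005, 1.081]
contact_force: [0.2, 0.1, -1.1]
opening: 0.0099
```

Emit:
carry_out:
  translation:
    - [0,0,0]
    - [0,0,0]
    - [0,0,0]
  turn:
    - [0,0,0]
    - [0,0,0]
    - [0,0,0]
  gripper: [1,1,1]

```text
time: 20.05
tool_pos: [0.4747, 0.2266, 0.1703]
tool_rot: [3.141, 0.003, 1.078]
contact_force: [-1.5, -0.1, -0.2]
opening: 0.0099
```

Run:
```python
from h import *
go([.474,.2274,.1035],np.radians(61.7))
q=[]
for i in range(3):
    p=read_camera('side'); s=robot.observe(); q.append(np.r_[s['tool_pos'],s['tool_rot']])
print(np.array(q))
for n in('lock_pin_tip','lock_pin_shoulder','hole'): print(n,nets.tip_of(p,n)[:1])
go([.474,.2274,.1035],np.radians(61.7))
```

```text
pos [0.4747 0.2266 0.1703] rot [3.1413 0.0027 1.0781] shift [ 0.0005 -0.001   0.0668] |d| 0.06681384803859325 turn [0.0003 0.0027 0.0012] 0.16924423371853245 t 20.05 F [-1.4945 -0.1071 -0.1722] q6 -0.7762961528881761
[[0.4747 0.2266 0.1704 3.1412 0.0026 1.0779]
 [0.4748 0.2266 0.1704 3.1412 0.0025 1.0777]
 [0.4748 0.2266 0.1704 3.1411 0.0025 1.0777]]
lock_pin_tip [{'pixel': [264.0, 149.6], 'score': 0.4}]
lock_pin_shoulder [{'pixel': [235.2, 147.3], 'score': 0.5}]
hole [{'pixel': [279.7, 184.3], 'score': 0.7}]
pos [0.4747 0.2266 0.1704] rot [3.1412 0.0025 1.0774] shift [ 0.0005 -0.0011  0.0669] |d| 0.06693782690379514 turn [0.0004 0.0025 0.0005] 0.14733899543596304 t 20.35 F [ 0.0132 -0.3911  0.6703] q6 -0.7755734915895669
```

Emit:
carry_out:
  translation:
    - [0.0005,-0.001,0.02]
    - [0,0,0.03]
    - [0,0,0.0169]
    - [0,0,0]
    - [0,0,0]
    - [0,0,0]
    - [0,0,0]
  turn:
    - [0,0,0]
    - [0,0,0]
    - [0,0,0]
    - [0,0,0]
    - [0,0,0]
    - [0,0,0]
    - [0,0,0]
  gripper: [1,1,1,1,1,1,1]

```text
time: 21.05
tool_pos: [0.4747, 0.2276, 0.1046]
tool_rot: [3.14, 0.001, 1.077]
contact_force: [0.4, -0.0, -1.1]
opening: 0.0097
```

```bash
python3 t.py
python3 - <<'E'
from h import *
P={k:read_camera(k) for k in('side','top','wrist')}
go([.474,.2274,.1035],np.radians(61.7))
f=lambda k,x0,y0,x1,y1,w,h:cv2.resize(P[k]['img'][y0:y1,x0:x1,::-1],(w,h),interpolation=cv2.INTER_CUBIC)
cv2.imwrite('pics/pre.png',np.hstack([f('side',220,140,320,220,400,320),f('wrist',220,240,420,480,400,480)[80:400]]))
E
```

```text
21.05 [0.4747 0.2276 0.1046] [3.1397 0.001  1.0773] yaw 61.72 F [ 0.4476 -0.0054 -1.1049] T [-0.0043  0.0326 -0.0106] 0.009737028678997743
pos [0.4743 0.2275 0.1041] rot [3.1404 0.0018 1.0772] shift [-0.0002 -0.0003  0.0006] |d| 0.0006908135948026254 turn [0.0012 0.0018 0.0004] 0.12372302862687845 t 21.2 F [ 0.7631  0.1271 -1.13  ] q6 -0.7731542294458128
```

View pics/pre.png

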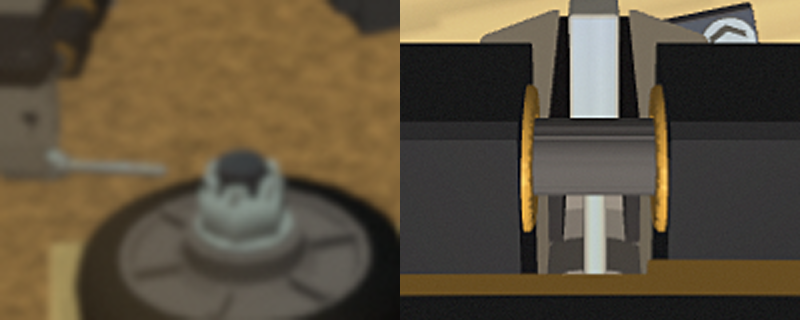

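Emit:
carry_out:
  translation:
    - [0,0.006,0.0005]
    - [0,0.006,0]
    - [0,0,0]
    - [0,0,0]
  turn:
    - [0,0,0]
    - [0,0,0]
    - [0,0,0]
    - [0,0,0]
  gripper: [1,1,1,1]

```text
time: 21.6
tool_pos: [0.4848, 0.2215, 0.1028]
tool_rot: [3.141, 0.003, 1.077]
contact_force: [-0.2, -0.8, -0.1]
opening: 0.0095
```

Emit:
carry_out:
  translation:
    - [0,0.003,0]
    - [0,0.003,0]
    - [0,0,0]
    - [0,0,0]
  turn:
    - [0,0,0]
    - [0,0,0]
    - [0,0,0]
    - [0,0,0]
  gripper: [1,1,1,1]

```text
time: 22.0
tool_pos: [0.4899, 0.2188, 0.103]
tool_rot: [3.141, 0.003, 1.077]
contact_force: [0.3, -0.3, -0.6]
opening: 0.0097
```

```bash
python3 t.py
```

```text
22.0 [0.4899 0.2188 0.103 ] [3.1413 0.0026 1.0771] yaw 61.71 F [ 0.2862 -0.2802 -0.6073] T [-0.0167  0.0401 -0.0024] 0.00969027550402449
```

Emit:
carry_out:
  translation:
    - [0,0.002,0]
    - [0,0.002,0]
    - [0,0,0]
    - [0,0,0]
  turn:
    - [0,0,0]
    - [0,0,0]
    - [0,0,0]
    - [0,0,0]
  gripper: [1,1,1,1]

```text
time: 22.4
tool_pos: [0.4934, 0.2169, 0.103]
tool_rot: [3.141, 0.003, 1.077]
contact_force: [-0.1, -0.4, 0.4]
opening: 0.0096
```

```bash
python3 t.py
```

```text
22.4 [0.4934 0.2169 0.103 ] [3.1413 0.0026 1.0771] yaw 61.71 F [-0.0594 -0.4297  0.3515] T [-0.0186  0.0415 -0.0198] 0.009621310402273733
```

Emit:
carry_out:
  translation:
    - [0,0.002,0]
    - [0,0.002,0]
    - [0,0,0]
    - [0,0,0]
  turn:
    - [0,0,0]
    - [0,0,0]
    - [0,0,0]
    - [0,0,0]
  gripper: [1,1,1,1]

```text
time: 22.8
tool_pos: [0.497, 0.215, 0.103]
tool_rot: [3.141, 0.003, 1.077]
contact_force: [0.6, 0.2, -0.6]
opening: 0.0101
```

```bash
python3 t.py
```

```text
22.8 [0.497 0.215 0.103] [3.1413 0.0027 1.0771] yaw 61.71 F [ 0.5864  0.1661 -0.6423] T [-0.0515 -0.0085  0.0389] 0.010089652681273813
```

Emit:
carry_out:
  translation:
    - [0,0.002,0]
    - [0,0.002,0]
    - [0,0,0]
    - [0,0,0]
  turn:
    - [0,0,0]
    - [0,0,0]
    - [0,0,0]
    - [0,0,0]
  gripper: [1,1,1,1]

```text
time: 23.2
tool_pos: [0.5005, 0.2131, 0.103]
tool_rot: [3.141, 0.003, 1.077]
contact_force: [0.3, -0.0, -0.1]
opening: 0.0095
```

```bash
python3 t.py
```

```text
23.2 [0.5005 0.2131 0.103 ] [3.1413 0.0026 1.0771] yaw 61.71 F [ 0.2915 -0.0487 -0.1276] T [ 0.0306 -0.0664  0.0409] 0.009503280747694173
```

Emit:
carry_out:
  translation:
    - [0,0.002,0]
    - [0,0.002,0]
    - [0,0.002,0]
    - [0,0.002,0]
    - [0,0,0]
    - [0,0,0]
  turn:
    - [0,0,0]
    - [0,0,0]
    - [0,0,0]
    - [0,0,0]
    - [0,0,0]
    - [0,0,0]
  gripper: [1,1,1,1,1,1]

```text
time: 23.8
tool_pos: [0.5075, 0.2093, 0.103]
tool_rot: [3.141, 0.003, 1.077]
contact_force: [-0.3, 0.5, -1.0]
opening: 0.0099
```

```bash
python3 t.py
```

```text
23.8 [0.5075 0.2093 0.103 ] [3.1413 0.0026 1.077 ] yaw 61.71 F [-0.2605  0.4928 -0.9502] T [ 0.0723 -0.0179 -0.035 ] 0.009919066566034642
```

Emit:
carry_out:
  translation:
    - [0,0.002,0]
    - [0,0.002,0]
    - [0,0.002,0]
    - [0,0.002,0]
    - [0,0,0]
    - [0,0,0]
  turn:
    - [0,0,0]
    - [0,0,0]
    - [0,0,0]
    - [0,0,0]
    - [0,0,0]
    - [0,0,0]
  gripper: [1,1,1,1,1,1]

```text
time: 24.4
tool_pos: [0.5146, 0.2055, 0.103]
tool_rot: [3.141, 0.003, 1.077]
contact_force: [0.6, 0.3, -0.4]
opening: 0.01
```

```bash
python3 t.py
```

```text
24.4 [0.5146 0.2055 0.103 ] [3.1413 0.0026 1.0771] yaw 61.71 F [ 0.5886  0.3257 -0.428 ] T [0.001 0.013 0.008] 0.009953238965156534
```

Emit:
carry_out:
  translation:
    - [0,0.002,0]
    - [0,0.002,0]
    - [0,0.002,0]
    - [0,0.002,0]
    - [0,0,0]
    - [0,0,0]
  turn:
    - [0,0,0]
    - [0,0,0]
    - [0,0,0]
    - [0,0,0]
    - [0,0,0]
    - [0,0,0]
  gripper: [1,1,1,1,1,1]

```text
time: 25.0
tool_pos: [0.5216, 0.2017, 0.103]
tool_rot: [3.141, 0.003, 1.077]
contact_force: [-0.7, 0.3, -0.9]
opening: 0.0098
```

```bash
python3 t.py
```

```text
25.0 [0.5216 0.2017 0.103 ] [3.1413 0.0026 1.0771] yaw 61.71 F [-0.667   0.2552 -0.8971] T [-0.0085 -0.0152 -0.0273] 0.009841307662804687
```

Emit:
carry_out:
  translation:
    - [0,0.002,0]
    - [0,0.002,0]
    - [0,0.002,0]
    - [0,0,0]
    - [0,0,0]
  turn:
    - [0,0,0]
    - [0,0,0]
    - [0,0,0]
    - [0,0,0]
    - [0,0,0]
  gripper: [1,1,1,1,1]

```text
time: 25.5
tool_pos: [0.5269, 0.1989, 0.103]
tool_rot: [3.141, 0.003, 1.077]
contact_force: [0.1, -0.3, 0.1]
opening: 0.0095
```

```bash
python3 t.py
```

```text
25.5 [0.5269 0.1989 0.103 ] [3.1413 0.0026 1.0771] yaw 61.71 F [ 0.0968 -0.25    0.1487] T [-0.0341 -0.0283  0.0407] 0.00947926058607019
```

Emit:
carry_out:
  translation:
    - [0,0.0015,0]
    - [0,0.0015,0]
    - [0,0,0]
    - [0,0,0]
  turn:
    - [0,0,0]
    - [0,0,0]
    - [0,0,0]
    - [0,0,0]
  gripper: [1,1,1,1]

```text
time: 25.9
tool_pos: [0.5295, 0.1975, 0.103]
tool_rot: [3.141, 0.003, 1.077]
contact_force: [1.5, 0.1, -0.3]
opening: 0.0097
```

Emit:
carry_out:
  translation:
    - [0,0.001,0]
    - [0,0.001,0]
    - [0,0,0]
    - [0,0,0]
  turn:
    - [0,0,0]
    - [0,0,0]
    - [0,0,0]
    - [0,0,0]
  gripper: [1,1,1,1]

```text
time: 26.3
tool_pos: [0.5302, 0.1971, 0.1029]
tool_rot: [-3.14, 0.003, 1.077]
contact_force: [-3.9, 2.2, 1.5]
opening: 0.0095
```

```bash
python3 t.py
```

```text
26.3 [0.5302 0.1971 0.1029] [-3.1397  0.0031  1.0774] yaw 61.73 F [-3.8626  2.2482  1.4858] T [0.4091 0.6726 0.0211] 0.009510184551814096
```

Run:
```python
from h import *
P={k:read_camera(k) for k in('side','wrist')}
p=P['wrist'];g=cv2.cvtColor(p['img'],cv2.COLOR_RGB2GRAY);print('col317',[(y,int(g[y,314:320].mean())) for y in range(255,320)])
s=robot.observe();t=s['tool_pos'];M=R.from_euler('xyz',s['tool_rot']);print(t,s['contact_force'])
for y in range(270,300,4): print(y,M.inv().apply(atz(p,[317,y],t[2]+.0095)-t)[1],M.inv().apply(atz(p,[317,y],t[2]-.0025)-t)[1])
for n in('lock_pin_tip','lock_pin_shoulder','hole'):
    for k in P: print(k,n,[(q['pixel'],q['score'],atz(P[k],q['pixel'],.1065)) for q in nets.tip_of(P[k],n)[:1]])
c=np.array([.562,.18]);u=np.array([np.cos(np.radians(-28.3)),np.sin(np.radians(-28.3))])
for d in(-.035,-.021,-.017,0,.017,.029): print(d,proj(P['side'],[*(c+u*d),.107])[0])
f=lambda k,x0,y0,x1,y1,w,h:cv2.resize(P[k]['img'][y0:y1,x0:x1,::-1],(w,h),interpolation=cv2.INTER_CUBIC)
cv2.imwrite('pics/ins.png',np.hstack([f('side',240,160,320,220,480,360),f('wrist',260,260,380,400,300,360)]))
```

```text
col317 [(255, 177), (256, 178), (257, 177), (258, 177), (259, 177), (260, 177), (261, 178), (262, 178), (263, 177), (264, 177), (265, 177), (266, 176), (267, 176), (268, 176), (269, 175), (270, 176), (271, 176), (272, 176), (273, 175), (274, 175), (275, 178), (276, 176), (277, 117), (278, 106), (279, 110), (280, 111), (281, 112), (282, 113), (283, 114), (284, 113), (285, 110), (286, 122), (287, 182), (288, 212), (289, 219), (290, 224), (291, 224), (292, 223), (293, 223), (294, 222), (295, 223), (296, 223), (297, 222), (298, 223), (299, 223), (300, 223), (301, 222), (302, 222), (303, 223), (304, 223), (305, 222), (306, 222), (307, 223), (308, 222), (309, 223), (310, 223), (311, 223), (312, 223), (313, 223), (314, 223), (315, 223), (316, 223), (317, 223), (318, 222), (319, 223)]
[0.5302 0.1971 0.1029] [-4.6171  2.3704  2.0526]
270 -0.019448546907686746 -0.014949670067303186
274 -0.017810823316183458 -0.013180404872068915
278 -0.016163794691078145 -0.011401087264951369
282 -0.014507408287480369 -0.009611660264602149
286 -0.012841611038336807 -0.007812066541633624
290 -0.011166349549473998 -0.0060022484132639265
294 -0.00948157009454099 -0.004182147837853193
298 -0.007787218609850189 -0.0023517064093301733
side lock_pin_tip []
wrist lock_pin_tip []
side lock_pin_shoulder [([270.0, 184.8], 0.62, array([0.5427, 0.1891, 0.1065]))]
wrist lock_pin_shoulder [([316.5, 355.5], 0.76, array([0.5486, 0.1862, 0.1065]))]
side hole [([279.7, 185.3], 0.58, array([0.5586, 0.1809, 0.1065]))]
wrist hole [([318.1, 387.0], 0.92, array([0.5625, 0.1795, 0.1065]))]
-0.035 [262.7156 183.8132]
-0.021 [270.2562 184.2578]
-0.017 [272.4144 184.3853]
0 [281.6055 184.9294]
0.017 [290.8258 185.4771]
0.029 [297.3514 185.8657]
```

View pics/ins.png

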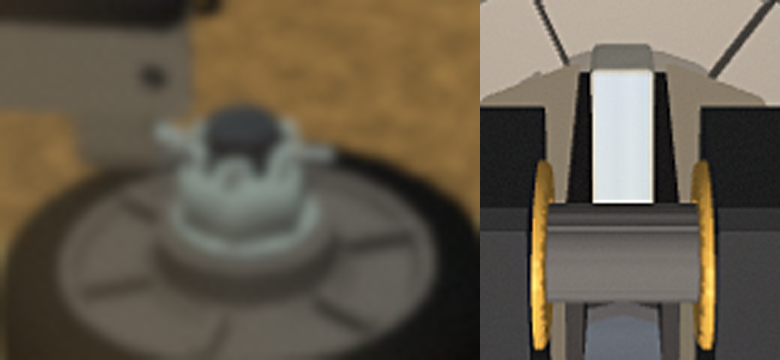

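The side view shows the shank passed right through, with the tip out on the far side at about px (295.8,186). The shoulder sits against the crown. The contact force is a light 5 N, so I'll press once more gently and see whether it moves.

Emit:
carry_out:
  translation:
    - [0,0.0008,0]
    - [0,0,0]
    - [0,0,0]
  turn:
    - [0,0,0]
    - [0,0,0]
    - [0,0,0]
  gripper: [1,1,1]

```text
time: 27.0
tool_pos: [0.5303, 0.197, 0.1028]
tool_rot: [-3.138, 0.003, 1.077]
contact_force: [-5.5, 4.2, 2.6]
opening: 0.0094
```

```bash
python3 t.py
```

```text
27.0 [0.5303 0.197  0.1028] [-3.1384  0.0035  1.0774] yaw 61.73 F [-5.5292  4.1619  2.5544] T [0.6587 1.0547 0.0009] 0.00938690725799487
```

Emit:
carry_out:
  translation:
    - [0,-0.0012,0]
    - [0,0,0]
    - [0,0,0]
    - [0,0,0]
    - [0,0,0]
    - [0,0,0]
  turn:
    - [0,0,0]
    - [0,0,0]
    - [0,0,0]
    - [0,0,0]
    - [0,0,0]
    - [0,0,0]
  gripper: [1,1,0.4,0.4,0.4,0.4]

```text
time: 27.6
tool_pos: [0.5313, 0.1966, 0.1031]
tool_rot: [3.141, 0.002, 1.077]
contact_force: [0.8, 0.7, 0.5]
opening: 0.0271
```

Emit:
carry_out:
  translation:
    - [0,0,-0.005]
    - [0,0,-0.01]
    - [0,0,-0.02]
    - [0,0,-0.03]
    - [0,0,-0.02]
    - [0,0,0]
    - [0,0,0]
  turn:
    - [0,0,0]
    - [0,0,0]
    - [0,0,0]
    - [0,0,0]
    - [0,0,0]
    - [0,0,0]
    - [0,0,0]
  gripper: [0.4,0.4,0.4,0.4,0.4,0.4,0.4]

```text
time: 28.3
tool_pos: [0.531, 0.197, 0.1884]
tool_rot: [3.14, 0.002, 1.077]
contact_force: [-0.2, -0.5, 0.3]
opening: 0.0276
```

Run:
```python
from h import *
s=robot.observe();P={k:read_camera(k) for k in('side','wrist')};print(s['tool_pos'],s['contact_force'],s['opening'])
for n in('lock_pin_tip','lock_pin_shoulder','lock_pin_grip','hole'):
    for k in P: print(k,n,[(q['pixel'],q['score'],atz(P[k],q['pixel'],.107)) for q in nets.tip_of(P[k],n)[:1]])
f=lambda k,x0,y0,x1,y1,w,h:cv2.resize(P[k]['img'][y0:y1,x0:x1,::-1],(w,h),interpolation=cv2.INTER_CUBIC)
cv2.imwrite('pics/fin.png',np.hstack([f('side',240,160,310,230,400,400),f('wrist',240,210,400,370,400,400)]))
```

```text
[0.531  0.197  0.1884] [-0.1747 -0.5197  0.3066] 0.02759162077397062
side lock_pin_tip []
wrist lock_pin_tip [([319.1, 341.7], 0.81, array([0.5869, 0.1671, 0.107 ]))]
side lock_pin_shoulder [([271.4, 181.9], 0.43, array([0.5481, 0.197 , 0.107 ]))]
wrist lock_pin_shoulder [([319.8, 279.0], 0.93, array([0.5488, 0.188 , 0.107 ]))]
side lock_pin_grip [([259.5, 185.5], 0.44, array([0.5239, 0.1932, 0.107 ]))]
wrist lock_pin_grip [([315.1, 249.7], 0.85, array([0.5307, 0.1945, 0.107 ]))]
side hole [([282.7, 183.5], 0.7, array([0.5655, 0.1839, 0.107 ]))]
wrist hole [([316.5, 301.4], 0.57, array([0.5611, 0.1791, 0.107 ]))]
```

View pics/fin.png

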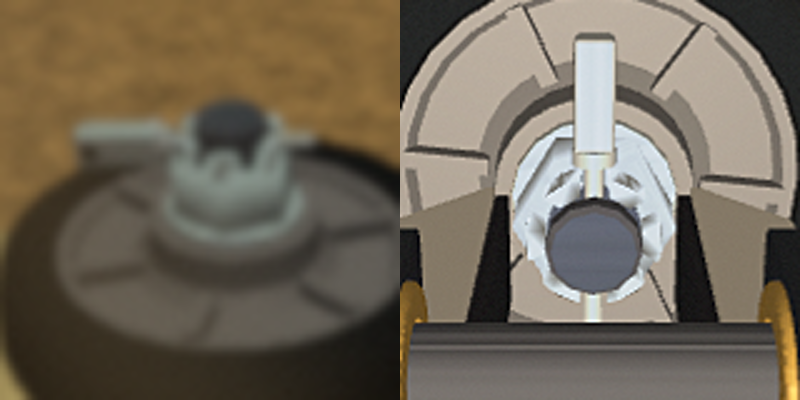

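Run:
```python
from h import *
p=read_camera('wrist');c=np.array([.562,.18]);u=np.array([np.cos(np.radians(-28.3)),np.sin(np.radians(-28.3))])
print('axle',proj(p,[*c,.117]))
for d,z in((-.049,.113),(-.049,.107),(-.021,.1125),(-.021,.113),(-.017,.1125),(-.017,.107),(-.017,.111),(.029,.107)): print(d,z,proj(p,[*(c+u*d),z])[0])
g=cv2.cvtColor(p['img'],cv2.COLOR_RGB2GRAY)
print('shoulder/shank col',[(y,int(g[y,316:320].mean())) for y in range(220,296)])
print('shoulder side col',[(y,int(g[y,312:314].mean()),int(g[y,323:325].mean())) for y in range(262,285)])
ys,xs=np.where((g[285:345,290:345]<95));print('axle centroid',xs.min()+290,xs.max()+290)
```

```text
axle [[318.0312 308.335 ]]
-0.049 0.113 [318.1227 228.4854]
-0.049 0.107 [318.1169 225.9079]
-0.021 0.1125 [318.067  273.2051]
-0.021 0.113 [318.0674 273.5041]
-0.017 0.1125 [318.0595 279.396 ]
-0.017 0.107 [318.0557 276.0672]
-0.017 0.111 [318.0585 278.4743]
0.029 0.107 [317.9765 342.4091]
shoulder/shank col [(220, 179), (221, 179), (222, 154), (223, 91), (224, 99), (225, 134), (226, 209), (227, 225), (228, 221), (229, 219), (230, 219), (231, 219), (232, 220), (233, 219), (234, 220), (235, 220), (236, 220), (237, 219), (238, 219), (239, 219), (240, 220), (241, 219), (242, 220), (243, 220), (244, 220), (245, 220), (246, 221), (247, 220), (248, 220), (249, 221), (250, 220), (251, 220), (252, 221), (253, 220), (254, 220), (255, 220), (256, 221), (257, 220), (258, 221), (259, 221), (260, 221), (261, 222), (262, 221), (263, 221), (264, 221), (265, 221), (266, 221), (267, 221), (268, 223), (269, 220), (270, 180), (271, 222), (272, 218), (273, 218), (274, 218), (275, 218), (276, 218), (277, 217), (278, 216), (279, 217), (280, 217), (281, 218), (282, 217), (283, 217), (284, 218), (285, 218), (286, 222), (287, 225), (288, 110), (289, 35), (290, 48), (291, 65), (292, 95), (293, 92), (294, 93), (295, 106)]
shoulder side col [(262, 220, 215), (263, 221, 216), (264, 220, 218), (265, 221, 216), (266, 221, 216), (267, 220, 217), (268, 221, 216), (269, 220, 216), (270, 193, 200), (271, 209, 187), (272, 209, 187), (273, 209, 186), (274, 208, 185), (275, 209, 186), (276, 209, 201), (277, 192, 223), (278, 189, 218), (279, 190, 223), (280, 189, 219), (281, 190, 205), (282, 192, 230), (283, 188, 224), (284, 106, 223)]
axle centroid 290 344
```

The hole axis check leaves room for the pin having crept back 1–1.5 mm on release. I'll nudge it home softly from behind with closed fingers.

Emit:
carry_out:
  translation:
    - [0,-0.016,0]
    - [0,-0.018,0]
    - [0,0,0.02]
    - [0,0,0.03]
    - [0,0,0.03]
    - [0,0,0.0055]
    - [0,0,0]
    - [0,0,0]
  turn:
    - [0,0,0]
    - [0,0,0]
    - [0,0,0]
    - [0,0,0]
    - [0,0,0]
    - [0,0,0]
    - [0,0,0]
    - [0,0,0]
  gripper: [1,1,1,1,1,1,1,1]

```text
time: 29.65
tool_pos: [0.5019, 0.2131, 0.1038]
tool_rot: [3.14, 0.001, 1.077]
contact_force: [-0.9, -0.1, -0.2]
opening: 0.0001
```

```bash
python3 t.py; python3 -c "
from h import *
go([.5021,.2122,.102],1.077)"
```

```text
29.65 [0.5019 0.2131 0.1038] [3.1397 0.0011 1.0772] yaw 61.72 F [-0.885  -0.1158 -0.2482] T [-0.0608 -0.0146 -0.0098] 6.121918264844378e-05
pos [0.5019 0.2131 0.1038] rot [3.1397 0.0011 1.0772] shift [-0.0007  0.0006  0.0018] |d| 0.0020173572865967476 turn [0.0019 0.0011 0.0002] 0.12746374166831986 t 29.65 F [-0.885  -0.1158 -0.2482] q6 -0.8136521785641373
```

Emit:
carry_out:
  translation:
    - [0,0.003,0.001]
    - [0,0.003,0]
    - [0,0,0]
    - [0,0,0]
  turn:
    - [0,0,0]
    - [0,0,0]
    - [0,0,0]
    - [0,0,0]
  gripper: [1,1,1,1]

```text
time: 30.05
tool_pos: [0.5065, 0.21, 0.1018]
tool_rot: [3.141, 0.002, 1.077]
contact_force: [0.3, 0.6, -0.1]
opening: 0.0004
```

Emit:
carry_out:
  translation:
    - [0,0.001,0]
    - [0,0,0]
    - [0,0,0]
  turn:
    - [0,0,0]
    - [0,0,0]
    - [0,0,0]
  gripper: [1,1,1]

```text
time: 30.35
tool_pos: [0.5071, 0.2096, 0.1015]
tool_rot: [3.141, 0.003, 1.077]
contact_force: [0.3, -0.1, 0.1]
opening: 0.0006
```

Emit:
carry_out:
  translation:
    - [0,0.001,0]
    - [0,0,0]
    - [0,0,0]
  turn:
    - [0,0,0]
    - [0,0,0]
    - [0,0,0]
  gripper: [1,1,1]

```text
time: 30.65
tool_pos: [0.5076, 0.2092, 0.1014]
tool_rot: [-3.141, 0.003, 1.077]
contact_force: [-3.2, 1.4, 0.9]
opening: 0.0005
```

```bash
python3 t.py
```

```text
30.65 [0.5076 0.2092 0.1014] [-3.1412  0.0029  1.0773] yaw 61.73 F [-3.2417  1.3631  0.8704] T [ 0.1846  0.3775 -0.0229] 0.0004848530800440729
```

Emit:
carry_out:
  translation:
    - [0,0.001,0]
    - [0,0,0]
    - [0,0,0]
  turn:
    - [0,0,0]
    - [0,0,0]
    - [0,0,0]
  gripper: [1,1,1]

```text
time: 30.95
tool_pos: [0.5079, 0.2089, 0.1012]
tool_rot: [-3.14, 0.003, 1.077]
contact_force: [-4.6, 3.8, 1.4]
opening: 0.0004
```

```bash
python3 t.py
```

```text
30.95 [0.5079 0.2089 0.1012] [-3.1398  0.0034  1.0772] yaw 61.72 F [-4.6208  3.7854  1.4254] T [0.4674 0.7675 0.0443] 0.0004248765831551445
```

Blocked at once with about 6 N and almost no travel, so the pin is home. I'll retreat and do a last check.

Emit:
carry_out:
  translation:
    - [0,-0.004,0]
    - [0,-0.01,0]
    - [0,-0.01,0]
    - [0,0,-0.03]
    - [0,0,-0.03]
    - [0,0.02,-0.02]
    - [0,0.02,0]
    - [0,0.015,0]
    - [0,0,0]
    - [0,0,0]
  turn:
    - [0,0,0]
    - [0,0,0]
    - [0,0,0]
    - [0,0,0]
    - [0,0,0]
    - [0,0,0]
    - [0,0,0]
    - [0,0,0]
    - [0,0,0]
    - [0,0,0]
  gripper: [1,1,1,1,1,1,1,1,1,1]

```text
time: 31.95
tool_pos: [0.5354, 0.1941, 0.1806]
tool_rot: [-3.14, 0.004, 1.077]
contact_force: [0.3, 1.0, -0.0]
opening: 0.0004
```

Emit:
carry_out:
  translation:
    - [0,0,0]
    - [0,0,0]
    - [0,0,0]
    - [0,0,0]
  turn:
    - [0,0,0]
    - [0,0,0]
    - [0,0,0]
    - [0,0,0]
  gripper: [1,1,1,1]

```text
time: 32.35
tool_pos: [0.5361, 0.1943, 0.1815]
tool_rot: [3.141, 0.003, 1.078]
contact_force: [-0.4, 0.4, -0.5]
opening: 0.0008
```

```bash
python3 t.py
python3 - <<'E'
from h import *
p=read_camera('wrist');c=np.array([.562,.18]);u=np.array([np.cos(np.radians(-28.3)),np.sin(np.radians(-28.3))])
for n in('lock_pin_shoulder','lock_pin_tip','lock_pin_grip','hole'):
    for q in nets.tip_of(p,n)[:1]:
        X=atz(p,q['pixel'],.107);print(n,q['score'],X,'along axis mm',((X[:2]-c)@u)*1e3)
g=cv2.cvtColor(p['img'],cv2.COLOR_RGB2GRAY)
for d,z in((-.049,.113),(-.049,.101),(-.021,.113),(-.017,.1125)): print(d,z,proj(p,[*(c+u*d),z])[0])
x=int(round(proj(p,[*(c-u*.04),.113])[0][0]));y=int(proj(p,[*(c-u*.049),.113])[0][1])
print(x,[(k,int(g[k,x-2:x+2].mean())) for k in range(y-10,y+6)],[(k,int(g[k,x-2:x+2].mean())) for k in range(y+36,y+52)])
E
```

```text
32.35 [0.5361 0.1943 0.1815] [3.1413 0.0026 1.0775] yaw 61.74 F [-0.4198  0.4106 -0.5432] T [-0.0175 -0.0414  0.0045] 0.0007762158800128627
lock_pin_shoulder 0.65 [0.5472 0.1869 0.107 ] along axis mm -16.333081851412516
lock_pin_tip 0.94 [0.5876 0.1667 0.107 ] along axis mm 28.893568554814976
lock_pin_grip 0.76 [0.5315 0.1965 0.107 ] along axis mm -34.706772324729904
hole 0.66 [0.5581 0.1814 0.107 ] along axis mm -4.067943554404202
-0.049 0.113 [317.9052 221.4184]
-0.049 0.101 [317.8976 216.5495]
-0.021 0.113 [317.8375 268.0725]
-0.017 0.1125 [317.8281 274.1815]
318 [(211, 175), (212, 176), (213, 175), (214, 179), (215, 177), (216, 86), (217, 96), (218, 126), (219, 211), (220, 222), (221, 219), (222, 218), (223, 218), (224, 218), (225, 218), (226, 218)] [(257, 220), (258, 220), (259, 220), (260, 220), (261, 220), (262, 221), (263, 222), (264, 211), (265, 154), (266, 222), (267, 217), (268, 217), (269, 216), (270, 216), (271, 216), (272, 213)]
```

```bash
python3 -c "
from h import *
print(robot.hand_in())"
```

```text
the job is handed in; nothing more can be done
None
```

The nut is tight on the first slot that lines up, and the 5 mm long pin is in and released with its shoulder on the crown. I handed the job in at about 32.5 s of the 72 s allowed.

- **Nut:** Torque jumped from about 0 to 0.3 N m after 12–24° of clockwise turning. I carried on to the first aligned slot, about 58° in all, without backing off. In the close-up the slot and the hole were centred on each other, within about 1°.
- **Pin:** It went in from the side opposite `hole_mouth` and no force showed until the shoulder met the crown, at about 5 N. I then pressed lightly once more (about 7 N), let go, and nudged it once from behind at about 6 N. It hardly moved.
- **Last checks:** Along the hole axis the network put the shoulder at -16.3 mm, the tip at +28.9 mm and the grip at -34.7 mm. Fully home would be -17, +29 and -35 mm. The gripper was clear of everything.
- **Checks that disagreed:** In the wrist image the grip's edges lay 2–3 pixels (about 1–1.5 mm) further out than expected for a fully home pin. I put this down to the pin drooping in its clearance and to calibration, because the push test was blocked at once. The network's last reading of the hole centre was also 4 mm off along the axis.

The other two pins and the spanner were not touched.

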